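Set the depth lever and close the hold-down arm of a tile mould

ROBOT

A 7-joint arm with a two-finger parallel gripper is mounted at the origin on the work surface. World frame = base frame: x ahead of the robot, y to its left, z up, the work surface at z = 0. Lengths are in m, angles in rad, forces in N, time in s.
With the tool pointing down it reaches from about 0.4 to 0.75 m from the base axis. Payload 19.5 kg.
Tool frame: the origin (TCP) lies midway between the tips of the shut fingers; the grasp point (between the pads) lies 19 mm behind it; x points along the fingers, y is the direction in which the jaws open and shut, and the axes are right-handed (so a half turn about x gives the same grasp; the last joint's range is limited). The gripper opens to 85 mm and grips with 20 to 120 N. Pads are 22 mm wide; open, the fingers measure 114 mm over their backs; the gripper's body (76 mm by 85 mm) begins 54 mm behind the grasp point. The pads swing forward as they close: fully open they stand 13 mm farther back than shut.
Start: joints at [-1.291, 0.707, -0.028, 1.485, 0.022, 0.951, -0.075], TCP at [0.182, 0.545, 0.231] pointing down, gripper open.
Joint ranges: [-2.71, 2.71], [-0.32, 2.16], [-1.57, 1.52], [0, 2.45], [-1.46, 4.6], [0, 2.02], [-2.83, 2.83]. Speed limits (rad/s): [1.89, 1.89, 2.57, 2.57, 3.01, 3.01, 3.01].

INTERFACE

Orientations are given as a unit quaternion [w, x, y, z].
In Python, from bench import robot, vision gives the robot as it stands.
- The arm moves only by the tool step_arm, never from a script. Its argument "plan" is a list of rows, each an object with "xyz": the shift along the tool's x, y, z in cm, a list of three; "yaw": the turn about the tool's x in degrees; "fingers": the opening, from -1 (shut) to 1 (fully open). In form: [{"xyz": [dx, dy, dz], "yaw": yaw, "fingers": fingers}, ...]. A call has 1 to 5 rows; each row is the pose to reach, as a shift and turn from the pose measured when the call began, along the tool's axes at that moment; what a row does not reach only later rows make up. A row lasts 1/12 s, in which the tool goes at most 41.7 mm and 7.16 degrees, less where a joint would pass 70% of its speed; a pose out of reach is approached as far as the arm can. A call with a gripper value outside its range is refused whole. The fingers move at their own pace and stop on an object; "force" is the grip in N (left out, the last holds). Time passes only in rows, so rows that repeat a pose let the fingers close. It gives the time, the measured TCP pose, the force and the opening at its end, in the units of the state.
- robot.get_state(): the state, without advancing time (a new reading comes with each control period).
- vision.snapshot(name): name is "scene" or "top"; returns a dict with "frame" (420x560x3 uint8, red, green, blue), "z_map" (420x560 float32, m along the optical axis (not along the pixel's ray), 0 where there is no reading), "mtx" (3x3 intrinsics, pixels), "R" (3x3) and "t" (3): a world point X has camera coordinates R X + t. Camera axes: x right, y down, z forward; pixel columns grow to the right and rows downward; lengths in m; the calibration is good to about 2 mm. A picture is of the moment at which its call begins.
- robot.hand_in(): hands the job in, once; it reports no verdict.
The state is a dict: "time_s": time; "joint_pos": joint angles; "qvel": joint speeds; "effort": joint torques, N m; "eef_pos": TCP position; "tool_rot": TCP orientation; "contact_force": force on the tool from outside, world axes, zero at the start; "moment": the same for the moment, N m; "gripper_width": finger opening in m.
Only numpy, scipy, OpenCV 4.12 (cv2) and the standard library are available. Lean on these libraries where they do the work, as an engineer would, in place of code of your own. Each camera call takes 0.05 s, during which the arm holds its last target.

TASK

Get the tile mould ready for the press: with a fingertip, push the pointed depth lever round until it points at the tall marker block (not the low one), and then push the hold-down arm round over the cover plate until it is fully home against its stop pin. Only push the lever and the arm, never pinch or grip them; leave the cover plate seated in the mould and do not shift the tin, the cup or the tile offcut; finish clear of everything.

Things in the scene. Friction and masses are not known exactly. Their poses are not given: they have to be found in the camera images.
- mould_top (a point): Centre of the top of the fixed mould box: grey-painted steel frame 220 x 220 mm, walls 34 mm thick, rim (and this point) 57 mm above the work surface, on a 250 x 250 mm foot plate 14 mm high. Its axes are the mould's x, y, z (z up); place and yaw change each time.
- bed_center (a point): Top centre of the flat dark bed plate fixed to the mould's +y side, carrying depth lever and marker blocks: 300 mm (mould x) by 190 mm (mould y), 16 mm high; this point lies at mould x = 0, y = 210 mm.
- depth_lever (a joint): Angle of the depth lever about its upright pivot, rad, positive counter-clockwise from above; 0 = it points along the mould's +y. Range -1 to 1. It starts between the marker blocks and stays where left: pivot friction 0.16 N m (2 N at 80 mm), damped, no spring.
- depth_lever_pivot (a point): On the pivot axis of the depth lever, at half the bar's height, 41 mm above the work surface; at mould x = 0, y = 130 mm. The bar runs on 12 mm behind it.
- depth_lever_tip (a point): The pointed end of the depth lever, 123 mm from the pivot, 41 mm above the work surface. The lever is a straight level steel bar 16 mm wide and 22 mm high (from 30 to 52 mm above the work surface, so 14 mm clear of the bed plate), upright sides, tapering over its last 12 mm. Site axes: y along the bar from pivot to tip, z up, x across the bar.
- tall_marker_top (a point): Top centre of the tall marker block, a steel block 16 x 16 mm and 44 mm high, screwed on the bed plate (top 60 mm above the work surface) just beyond the sweep of the lever's tip, 140 to 180 mm from the lever's pivot. It is on the +x or the -x side of the bed plate, changing from run to run. Fixed: the lever passes it without touching.
- low_marker_top (a point): Top centre of the low marker block, 16 x 16 mm and only 12 mm high (top 28 mm above the work surface), on the other side of the bed plate. Not the one wanted.
- hold_arm (a joint): Angle of the hold-down arm about its upright pivot, rad, positive counter-clockwise from above. 0 = fully home against the stop pin (end of travel), pointing along the mould's +y over the cover plate. It starts open at 1.5 to 2.3 rad, pointing to the mould's -x or -x-y, and closes clockwise. Range 0 to 2.5; stays where left, friction as the lever.
- hold_arm_pivot (a point): On the pivot axis of the hold-down arm, at half the bar's height, 76 mm above the work surface; at mould x = 0, y = -93 mm on the box's wall. The bar runs on 12 mm behind it. The stop pin, 8 mm thick, its top 91 mm above the work surface, stands at mould x = 12.5, y = -79 mm.
- hold_arm_tip (a point): The end of the hold-down arm, 120 mm from its pivot, 76 mm above the work surface. A straight level steel bar 16 mm wide and 22 mm high (65 to 87 mm above the work surface, 8 mm above the mould's rim and the cover plate), with a rounded end. Site axes: y along the bar from pivot to tip, z up.
- cover_plate_center (a point): Centre (half-way up) of the loose aluminium cover plate lying in the mould, 147 x 147 x 12 mm, 0.7 kg, its top level with the mould's rim (57 mm). A round black knob, 26 mm wide, stands 24 mm above it at plate x = 45, y = 35 mm, outside the sweep of the hold-down arm.
- tin_center (a point): Centre of a loose closed steel tin, 74 mm across, 85 mm high, standing on the bench beyond the mould.
- pigment_cup_center (a point): Centre of a loose empty white cup, 72 mm across, 70 mm high, standing on the bench at the mould's -y side.
- tile_offcut_center (a point): Centre of a loose terracotta tile offcut, 70 x 100 x 16 mm, lying flat on the bench beyond the mould.
Mind the look-alikes: they are no part of the job. Of the things that look like the part that bears cover_plate_center, the smallest one is meant.

How it is judged:
On the way, in this order (a step that is already met when the one before it is completed fails the run):
1. the depth lever points at the tall marker block, the hold-down arm still open (x of tall_marker_top in the frame of depth_lever_tip between -0.008 and 0.008 m and y of tall_marker_top in the frame of depth_lever_tip above 0 m and value of joint hold_arm above 0.6 rad), for 0.3 s.
2. the hold-down arm is fully home against its stop (value of joint hold_arm below 0.06 rad), for 0.2 s.
At the end, for the whole second after the job is handed in: The depth lever's centre line passes within 8 mm of the middle of the tall marker block; the hold-down arm is within 0.06 rad of its stop; both are at rest; the cover plate lies seated in the mould (its centre 0 to 12 mm below the rim); tin, cup and offcut are within 15 mm of where they started (x of tall_marker_top in the frame of depth_lever_tip between -0.008 and 0.008 m and y of tall_marker_top in the frame of depth_lever_tip above 0 m and value of joint hold_arm below 0.06 rad and velocity of joint hold_arm between -0.05 and 0.05 rad/s and velocity of joint depth_lever between -0.05 and 0.05 rad/s and z of cover_plate_center in the frame of mould_top between -0.012 and 0 m and distance of each of tin_center, pigment_cup_center, tile_offcut_center from where it was at the start of the episode below 0.015 m); the robot touches nothing.
It fails at once if the depth lever is pinched (pushed on both sides at once) (contact force between each of depth_lever_c2, depth_lever_c3 and the fingers above 0.5 N).
It fails at once if the hold-down arm is pinched (pushed on both sides at once) (contact force between each of hold_arm_c2, hold_arm_c3 and the fingers above 0.5 N).
It fails at once if the cover plate is lifted 6 mm or more (z of cover_plate_center in the frame of mould_top above 0 m).
It fails at once if the tin, the cup or the tile offcut is shifted more than 15 mm (distance of any of tin_center, pigment_cup_center, tile_offcut_center from where it was at the start of the episode above 0.015 m).
It also fails if it takes over 61 s, if anything falls off the work surface, if the arm or the gripper's body presses on something with over 40 N, if the wrist force passes 120 N, or if a joint passes its speed limit or range.

## Working session

There is one attempt and no reset: what is moved stays moved. The work goes in short steps, Python scripts to look and compute and a tool call to move; the robot and the scene stay as the last step left them, time stands still between calls to the robot, and variables do not carry over. Pictures are saved under pics/ and viewed, and the job is handed in when it is done.

Besides the shell and the picture viewer there is one more tool, called after "Call:" as name(argument=value, ...) on one line, values as JSON. step_arm: Moves the arm, as the interface text tells. Its arguments: {"type":"object","properties":{"plan":{"type":"array"},"force":{"type":"number"}},"required":["plan"]}

```bash
mkdir -p pics; ls
cat > h.py <<'E'
import numpy as np, cv2
from bench import robot, vision
def snap(name,fn=None):
    s=vision.snapshot(name)
    if fn: cv2.imwrite('pics/'+fn,cv2.cvtColor(s['frame'],cv2.COLOR_RGB2BGR))
    return s
def ray(s,u,v,z):
    K=s['mtx'];R=s['R'];t=s['t']
    c=-R.T@t; d=R.T@np.linalg.inv(K)@np.array([u,v,1.])
    return c+d*(z-c[2])/d[2]
def depth(s,u,v):
    z=s['z_map'][int(v),int(u)]
    return s['R'].T@(np.linalg.inv(s['mtx'])@np.array([u,v,1.])*z-s['t'])
def proj(s,X):
    p=s['mtx']@(s['R']@np.array(X)+s['t']); return p[:2]/p[2]
def cloud(s):
    z=s['z_map'];v,u=np.mgrid[:z.shape[0],:z.shape[1]]
    P=np.stack([u*z,v*z,z],-1)@np.linalg.inv(s['mtx']).T
    return (P-s['t'])@s['R']
E
python3 - <<'E'
from h import *
for n in('scene','top'):
    s=snap(n,n+'1.png'); print(n,s['mtx'],-s['R'].T@s['t'])
print(robot.get_state())
E
```

```text
pics
scene [[417.18060852   0.         289.07413806]
 [  0.         417.18060852 211.93047303]
 [  0.           0.           1.        ]] [1.10302826 0.57651594 0.71039948]
top [[538.74322011   0.         275.4075382 ]
 [  0.         538.74322011 210.22161341]
 [  0.           0.           1.        ]] [ 0.14122625 -0.04958867  1.60746806]
{'time_s': 0.1, 'joint_pos': array([-1.29066443,  0.70704483, -0.02766722,  1.48491673,  0.02202397,
        0.9509131 , -0.07552655]), 'qvel': array([ 4.78969210e-05, -2.14571038e-03,  1.40991613e-04, -2.70726269e-04,
       -8.89399908e-05,  9.29280353e-04,  4.60631380e-04]), 'effort': array([ 2.92931974e-03, -8.84291482e+01,  1.23646874e+00, -2.36453122e+01,
        1.69471517e-02,  5.07747362e-03,  7.86391888e-05]), 'eef_pos': array([0.18178542, 0.54526979, 0.23087979]), 'tool_rot': array([ 0.69792312,  0.11294328,  0.69802271, -0.11362845]), 'contact_force': array([0.21674306, 0.37098502, 0.29698149]), 'moment': array([0.00517853, 0.04988028, 0.00988264]), 'gripper_width': 0.08558744716857954}
```

View pics/scene1.png

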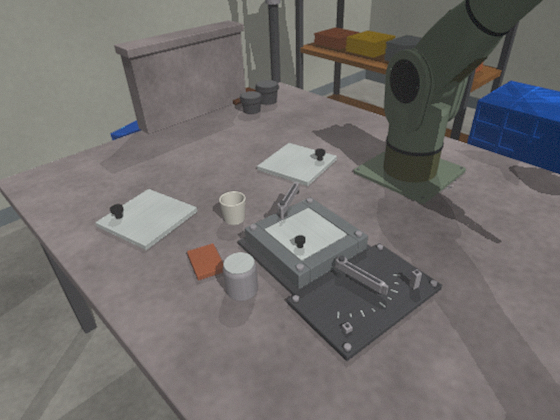

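View pics/top1.png

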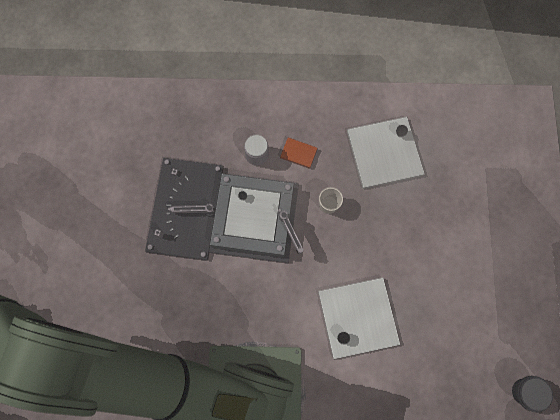

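The mould sits ahead of the robot with the bed plate on its left. In the scene view the tall block appears to be the one near the robot, at (417,278). I'll zoom in and measure heights.

Run:
```python
from h import *
a=cv2.imread('pics/top1.png')[140:275,135:355]; cv2.imwrite('pics/topz.png',cv2.resize(a,None,fx=3.6,fy=3.6,interpolation=cv2.INTER_CUBIC))
a=cv2.imread('pics/scene1.png')[170:360,230:450]; cv2.imwrite('pics/scz.png',cv2.resize(a,None,fx=3.1,fy=3.1,interpolation=cv2.INTER_CUBIC))
s=snap('top');P=cloud(s)
np.set_printoptions(precision=3,suppress=True)
for u,v in [(157,233),(175,172),(166,160),(219,168),(149,248),(204,255),(227,179),(289,187),(215,240),(277,249),(252,215),(190,209),(292,235),(256,146),(300,152),(331,199)]: print((u,v),P[v,u])
z=P[140:275,135:355,2]; cv2.imwrite('pics/zz.png',cv2.resize(np.clip(z*2500,0,255).astype(np.uint8),None,fx=3.6,fy=3.6,interpolation=cv2.INTER_NEAREST))
```

```text
(157, 233) [0.448 0.292 0.064]
(175, 172) [0.649 0.26  0.02 ]
(166, 160) [0.685 0.288 0.029]
(219, 168) [0.664 0.124 0.022]
(149, 248) [0.41  0.322 0.02 ]
(204, 255) [0.393 0.158 0.018]
(227, 179) [0.619 0.095 0.056]
(289, 187) [ 0.595 -0.091  0.064]
(215, 240) [0.43  0.122 0.064]
(277, 249) [ 0.408 -0.059  0.058]
(252, 215) [0.51  0.017 0.052]
(190, 209) [0.525 0.202 0.051]
(292, 235) [ 0.445 -0.101  0.088]
(256, 146) [0.716 0.01  0.083]
(300, 152) [ 0.724 -0.126  0.014]
(331, 199) [ 0.576 -0.223  0.005]
```

View pics/topz.png

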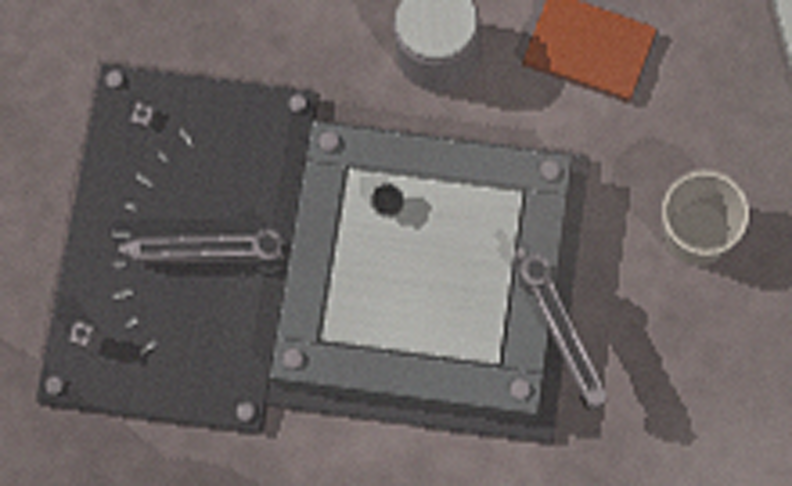

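View pics/scz.png

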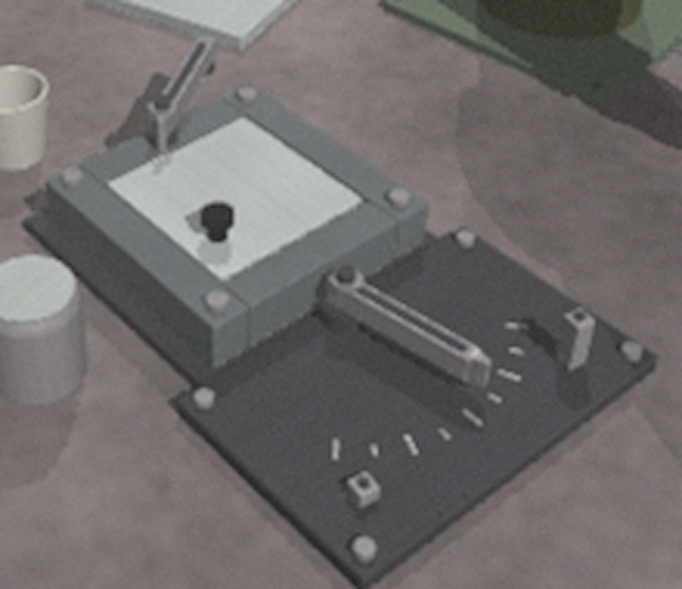

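View pics/zz.png

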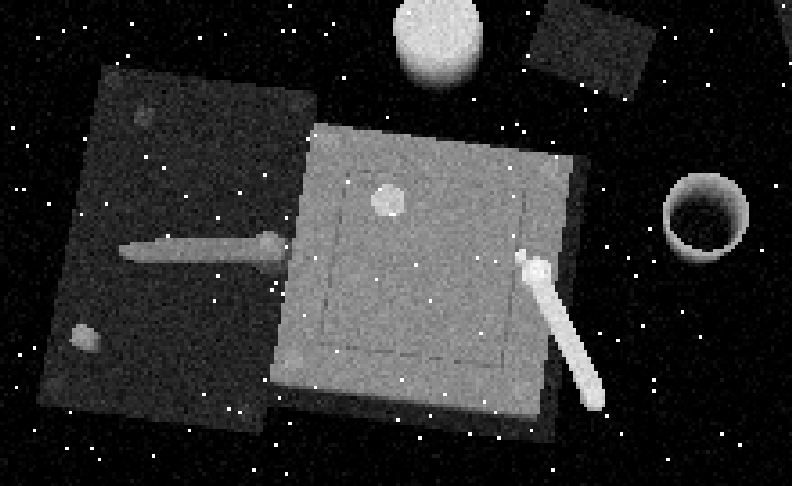

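```bash
cat > m.py <<'E'
from h import *
np.set_printoptions(precision=4,suppress=True)
def frame(s):
    P=cloud(s);z=cv2.medianBlur(P[...,2].astype(np.float32),3)
    m=((z>.044)&(z<.07)).astype(np.uint8); m[:140]=0;m[275:]=0;m[:,:205]=0;m[:,300:]=0
    m=cv2.morphologyEx(m,cv2.MORPH_OPEN,np.ones((5,5)))
    m=cv2.morphologyEx(m,cv2.MORPH_CLOSE,np.ones((9,9)))
    c=max(cv2.findContours(m,cv2.RETR_EXTERNAL,cv2.CHAIN_APPROX_NONE)[0],key=cv2.contourArea)
    h=cv2.convexHull(c)[:,0]
    W=np.array([ray(s,u,v,.057)[:2] for u,v in h],np.float32)
    r=cv2.minAreaRect(W); return r
E
python3 - <<'E'
from m import *
s=snap('top'); r=frame(s); print(r)
P=cloud(s)
f=lambda x,y,z: ray(s,135+(x+.5)/3.6-.5,140+(y+.5)/3.6-.5,z)
pv=f(268,244,.052);tip=f(120,248,.046);tm=f(81,334,.06);hp=f(536,269,.087);ht=f(597,398,.087);lm=f(143,114,.028)
for n,p in dict(pv=pv,tip=tip,tm=tm,hp=hp,ht=ht,lm=lm).items(): print(n,p)
t=np.radians(r[2]);
c=np.array(r[0])
for a in (t,):
    a=(a+np.pi/4)%(np.pi/2)-np.pi/4
    R=np.array([[np.cos(a),-np.sin(a)],[np.sin(a),np.cos(a)]]); print('yaw',a,np.degrees(a))
    for n,p in dict(pv=pv,tip=tip,tm=tm,hp=hp,ht=ht,lm=lm).items(): print(n,R.T@(p[:2]-c))
    ang=lambda d: np.arctan2(d[1],d[0])-np.pi/2-a
    print('lever',ang(tip-pv),'target',ang(tm-pv),np.linalg.norm((tm-pv)[:2]),'hold',ang(ht-hp))
    PV=c+R@[0,.13]; HP=c+R@[0,-.093]
    print('PV',PV,'HP',HP,'target2',ang(tm[:2]-PV),np.linalg.norm(tm[:2]-PV))
# scene view check
s=snap('scene')
g=lambda x,y,z: ray(s,230+(x+.5)/3.1-.5,170+(y+.5)/3.1-.5,z)
for n,x,y,z in [('pv',347,272,.052),('tip',490,357,.052),('tm',579,317,.06),('hp',164,103,.087),('ht',208,42,.087),('lm',365,482,.028)]: print(n,g(x,y,z))
P=cloud(s)
for n,x,y in [('tm',579,317),('tip',480,352),('ht',203,50),('lm',365,482)]:
    u=int(230+x/3.1);v=int(170+y/3.1); print(n,np.median(P[v-1:v+2,u-1:u+2].reshape(-1,3),0))
E
```

```text
((0.514051079750061, 0.03278380632400513), (0.25136038661003113, 0.22238560020923615), 83.29586029052734)
pv [0.5306 0.1454 0.052 ]
tip [0.5263 0.2685 0.046 ]
tm [0.4503 0.2926 0.06  ]
hp [ 0.5052 -0.0758  0.087 ]
ht [ 0.4009 -0.1257  0.087 ]
lm [0.6489 0.2603 0.028 ]
yaw -0.11700931144399362 -6.7041397094726385
pv [0.0033 0.1137]
tip [-0.0153  0.2356]
tm [-0.0937  0.2506]
hp [ 0.0039 -0.1089]
ht [-0.0938 -0.1706]
lm [0.1073 0.2417]
lever 0.15170885424209457 target 0.6162776019900336 0.1677068838264953 hold -4.1492696186742215
PV [0.5292 0.1619] HP [ 0.5032 -0.0596] target2 0.660286091918064 0.1526888701963424
pv [0.5228 0.1444 0.052 ]
tip [0.5211 0.2701 0.052 ]
tm [0.4526 0.2964 0.06  ]
hp [ 0.4987 -0.0758  0.087 ]
ht [ 0.4052 -0.1159  0.087 ]
lm [0.6485 0.2648 0.028 ]
tm [0.4546 0.2967 0.0604]
tip [0.5231 0.2621 0.0529]
ht [ 0.4194 -0.1084  0.0873]
lm [0.6509 0.2644 0.0302]
```

```bash
cat >> m.py <<'E'
from scipy.spatial.transform import Rotation as Ro
PV=np.array([.529,.1467]); HP=np.array([.503,-.0755]); YAW=-.113
def RT():
    st=robot.get_state(); q=st['tool_rot']; return Ro.from_quat([q[1],q[2],q[3],q[0]]).as_matrix(), st['eef_pos'], st
def to(*pts):
    R,p,st=RT()
    for w in pts: print(w,'-> cm',100*(R.T@(np.array(w)-p)))
def pusher(C,psi,rho,gap,side,h):  # psi world angle of bar, side +1 = ccw side; h=half sizes tool y,z
    R,_,_=RT(); d=np.array([-np.sin(psi),np.cos(psi)]); n=side*np.array([-d[1],d[0]])
    sup=h[0]*abs(R[:2,1]@n)+h[1]*abs(R[:2,2]@n)
    return C+rho*d+n*(.008+sup+gap)
E
python3 - <<'E'
from m import *
R,p,st=RT(); print(R)
H=(.0145,.011)
a=pusher(PV,.03,.085,.03,-1,H); print(a)
to([*a,.231],[*a,.037])
for psi in (.03,.2,.4,.48): print(psi,pusher(PV,psi,.085,0,-1,H))
E
```

```text
[[-0.0002  0.3162  0.9487]
 [-0.0005  0.9487 -0.3162]
 [-1.     -0.0005  0.    ]]
[0.5797 0.2333]
[np.float64(0.5797487527079647), np.float64(0.23326118383350092), 0.231] -> cm [  0.0149 -17.0265  47.6229]
[np.float64(0.5797487527079647), np.float64(0.23326118383350092), 0.037] -> cm [ 19.4149 -17.0163  47.6227]
0.03 [0.5498 0.2324]
0.2 [0.5364 0.2349]
0.4 [0.5197 0.2351]
0.48 [0.5129 0.2341]
```

Call:
step_arm(plan=[{"xyz":[0,-1.3,3.8],"yaw":0,"fingers":-1},{"xyz":[0,-2.7,7.5],"yaw":0,"fingers":-1},{"xyz":[0,-4,11],"yaw":0,"fingers":-1},{"xyz":[0,-5.3,15],"yaw":0,"fingers":-1},{"xyz":[0,-6.7,18.7],"yaw":0,"fingers":-1}])

```text
time_s: 0.67
eef_pos: [0.3394, 0.4213, 0.2311]
tool_rot: [0.698, 0.113, 0.698, -0.113]
contact_force: [0.7, 0.1, 0.4]
gripper_width: 0.0256
```

Run:
```python
from m import *
to([.5797,.2333,.231]); print(RT()[1],RT()[2]['gripper_width'])
```

```text
[0.5797, 0.2333, 0.231] -> cm [  0.0255 -10.2385  28.7357]
[0.3394 0.4213 0.2311] 0.025646141089804706
```

Call:
step_arm(plan=[{"xyz":[0,-1.3,3.8],"yaw":0,"fingers":-1},{"xyz":[0,-2.7,7.5],"yaw":0,"fingers":-1},{"xyz":[0,-4,11.3],"yaw":0,"fingers":-1},{"xyz":[0,-5.4,15],"yaw":0,"fingers":-1},{"xyz":[0,-6.7,18.8],"yaw":0,"fingers":-1}])

```text
time_s: 1.08
eef_pos: [0.4979, 0.2967, 0.2313]
tool_rot: [0.698, 0.113, 0.698, -0.113]
contact_force: [0.2, 0.9, -0.3]
gripper_width: -0.0002
```

Call:
step_arm(plan=[{"xyz":[0,-1.3,3.8],"yaw":0,"fingers":-1},{"xyz":[0,-2.7,7.5],"yaw":0,"fingers":-1},{"xyz":[0,-3.5,9.9],"yaw":0,"fingers":-1},{"xyz":[0,-3.5,9.9],"yaw":0,"fingers":-1},{"xyz":[0,-3.5,9.9],"yaw":0,"fingers":-1}])

```text
time_s: 1.5
eef_pos: [0.5813, 0.231, 0.2307]
tool_rot: [0.698, 0.114, 0.698, -0.114]
contact_force: [-0.1, 1.7, 0.9]
gripper_width: -0.0002
```

Run:
```python
from m import *
print(RT()[1],RT()[2]['gripper_width']);to([.58,.2333,.10],[.58,.2333,.037])
s=snap('scene','s2.png')
a=s['frame'][60:360,200:500,::-1];cv2.imwrite('pics/s2z.png',cv2.resize(a,None,fx=2,fy=2))
```

```text
[0.5813 0.231  0.2307] -0.00019750357430748638
[0.58, 0.2333, 0.1] -> cm [13.0746  0.1908 -0.194 ]
[0.58, 0.2333, 0.037] -> cm [19.3746  0.197  -0.1921]
```

View pics/s2z.png

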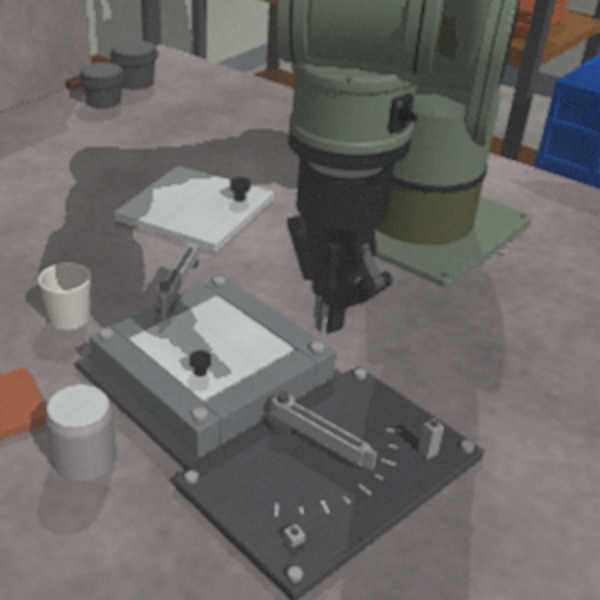

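Fingers are shut, with the tip at about (330,325) in this crop. The lever is unmoved and the space beside it is free, so I'll go down on its +x side.

Call:
step_arm(plan=[{"xyz":[4,0.1,0],"yaw":0,"fingers":-1},{"xyz":[8,0.2,-0.1],"yaw":0,"fingers":-1},{"xyz":[12,0.2,-0.1],"yaw":0,"fingers":-1},{"xyz":[14,0.2,-0.1],"yaw":0,"fingers":-1},{"xyz":[14,0.2,-0.1],"yaw":0,"fingers":-1}])

```text
time_s: 1.97
eef_pos: [0.5774, 0.2349, 0.0871]
tool_rot: [0.696, 0.111, 0.7, -0.114]
contact_force: [-0.2, -0.3, -0.2]
gripper_width: 0.0001
```

Run:
```python
from m import *
print(RT()[1]);to([.58,.2333,.037])
s=snap('scene','s3.png')
a=s['frame'][60:360,200:500,::-1];cv2.imwrite('pics/s3z.png',cv2.resize(a,None,fx=2,fy=2))
```

```text
[0.5774 0.2349 0.0871]
[0.58, 0.2333, 0.037] -> cm [ 5.009  -0.044   0.3262]
```

View pics/s3z.png

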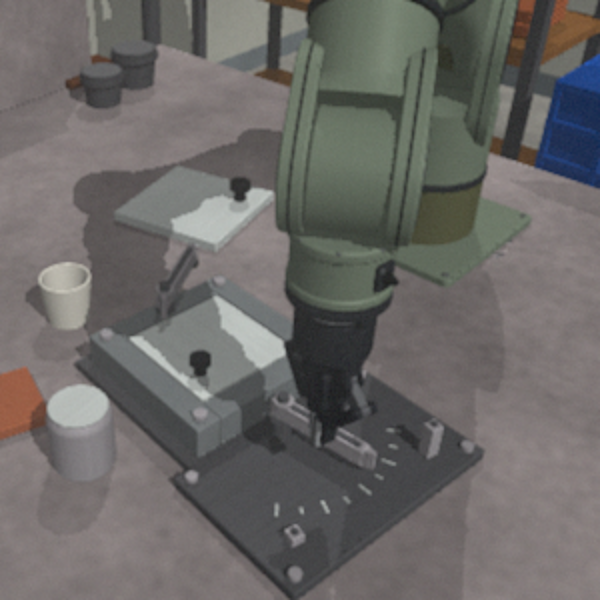

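The fingertip is on the camera side (+x) of the lever, which hasn't moved. Next I'll lower to z = 0.037.

Call:
step_arm(plan=[{"xyz":[2.5,0,0.3],"yaw":0,"fingers":-1},{"xyz":[5,0,0.3],"yaw":0,"fingers":-1},{"xyz":[5,0,0.3],"yaw":0,"fingers":-1},{"xyz":[5,0,0.3],"yaw":0,"fingers":-1}])

```text
time_s: 2.35
eef_pos: [0.5815, 0.2348, 0.0416]
tool_rot: [0.697, 0.112, 0.699, -0.113]
contact_force: [0.0, 0.5, 0.8]
gripper_width: -0.0
```

Run:
```python
from m import *
p=RT()[1];print(p)
H=(.0145,.011)
for psi in (.03,.12,.22,.32,.4): to([*pusher(PV,psi,.085,0,-1,H),.037])
s=snap('scene','s4.png'); print(proj(s,p))
a=s['frame'][170:370,280:480,::-1];cv2.imwrite('pics/s4z.png',cv2.resize(a,None,fx=3,fy=3))
```

```text
[0.5815 0.2348 0.0416]
[np.float64(0.549743877895411), np.float64(0.23236076744799977), 0.037] -> cm [ 0.4655 -1.2321 -2.9408]
[np.float64(0.5427783591334638), np.float64(0.23397707904168605), 0.037] -> cm [ 0.4675 -1.2977 -3.6529]
[np.float64(0.5347395551221306), np.float64(0.23508279166537158), 0.037] -> cm [ 0.4698 -1.4455 -4.4507]
[np.float64(0.5264500375371807), np.float64(0.23540072215432034), 0.037] -> cm [ 0.4722 -1.676  -5.2476]
[np.float64(0.5196908823322776), np.float64(0.23504904459022663), 0.037] -> cm [ 0.4742 -1.9219 -5.8782]
[356.6731 294.73  ]
```

View pics/s4z.png

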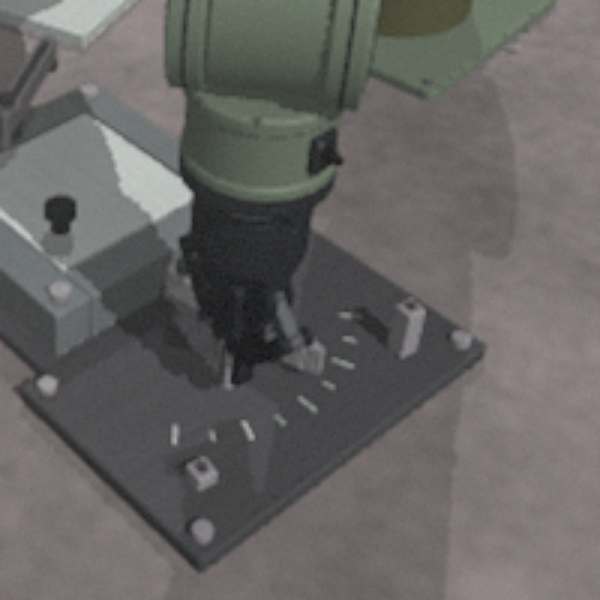

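The fingertip at (232,378) matches the projected TCP at (230,374), so the calibration agrees. I'll push slowly and stop short of the target.

Call:
step_arm(plan=[{"xyz":[0.4,-0.6,-1.5],"yaw":0,"fingers":-1},{"xyz":[0.4,-1.2,-2.7],"yaw":0,"fingers":-1},{"xyz":[0.4,-1.3,-3.6],"yaw":0,"fingers":-1},{"xyz":[0.4,-1.4,-4.4],"yaw":0,"fingers":-1},{"xyz":[0.4,-1.6,-5.0],"yaw":0,"fingers":-1}])

```text
time_s: 2.82
eef_pos: [0.5304, 0.2363, 0.0409]
tool_rot: [0.699, 0.113, 0.697, -0.112]
contact_force: [3.0, -0.6, 1.5]
gripper_width: -0.0
```

Run:
```python
from m import *
p=RT()[1];print(p, RT()[2]['contact_force'])
H=(.0145,.011)
for psi in (.32,.4,.44,.48): to([*pusher(PV,psi,.085,0,-1,H),.037])
for n in('scene','top'):
    s=snap(n); print(proj(s,p))
    a=s['frame'][170:370,280:480,::-1] if n=='scene' else s['frame'][140:290,130:280,::-1]
    cv2.imwrite('pics/5%s.png'%n,cv2.resize(a,None,fx=3 if n=='scene' else 4,fy=3 if n=='scene' else 4,interpolation=cv2.INTER_CUBIC))
```

```text
[0.5304 0.2363 0.0409] [ 3.0265 -0.6294  1.4916]
[np.float64(0.5264496037183042), np.float64(0.2354005783913409), 0.037] -> cm [ 0.3895 -0.2076 -0.3444]
[np.float64(0.5196905812653937), np.float64(0.23504891730118976), 0.037] -> cm [ 0.388  -0.4535 -0.975 ]
[np.float64(0.5162842235922764), np.float64(0.2346620919576546), 0.037] -> cm [ 0.3872 -0.5973 -1.2862]
[np.float64(0.5128682319069474), np.float64(0.23413081097574798), 0.037] -> cm [ 0.3865 -0.7551 -1.5938]
[371.677  282.7036]
[179.1464 207.8313]
```

View pics/5scene.png

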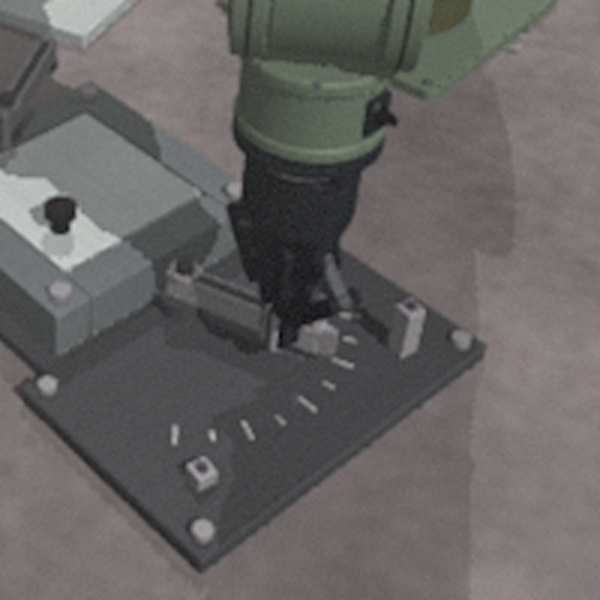

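View pics/5top.png

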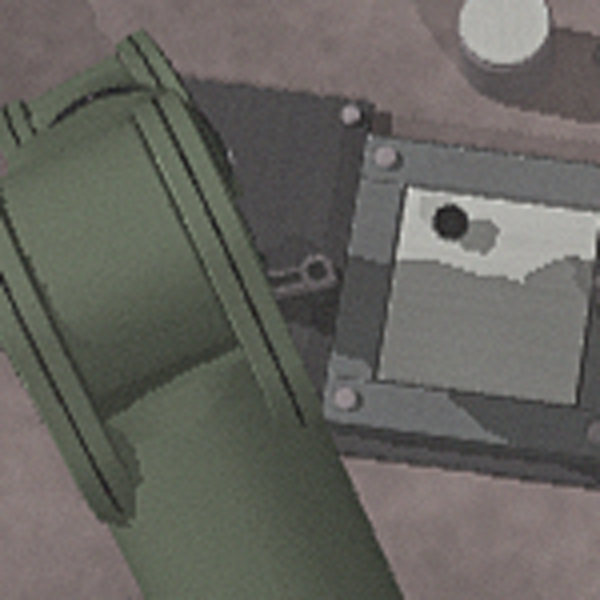

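The lever has followed the fingertip; in the scene crop its tip is now at about (325,340). I'll push to about ψ = 0.44, back off and measure.

Call:
step_arm(plan=[{"xyz":[0.2,-0.3,-0.5],"yaw":0,"fingers":-1},{"xyz":[0.2,-0.5,-1.0],"yaw":0,"fingers":-1},{"xyz":[0.2,-0.6,-1.3],"yaw":0,"fingers":-1},{"xyz":[0.2,-0.6,-1.3],"yaw":0,"fingers":-1},{"xyz":[0.2,-0.6,-1.3],"yaw":0,"fingers":-1}])

```text
time_s: 3.33
eef_pos: [0.5152, 0.2345, 0.0381]
tool_rot: [0.698, 0.113, 0.698, -0.112]
contact_force: [0.8, -0.8, 0.4]
gripper_width: -0.0
```

```bash
cat > look.py <<'E'
from m import *
import sys
p=RT()[1];print(p, RT()[2]['contact_force'])
s=snap('scene')
a=s['frame'][180:330,310:460,::-1]
cv2.imwrite('pics/'+sys.argv[1],cv2.resize(a,None,fx=4,fy=4,interpolation=cv2.INTER_CUBIC))
E
python3 look.py 6.png
```

```text
[0.5152 0.2345 0.0381] [ 0.7577 -0.7707  0.3676]
```

View pics/6.png

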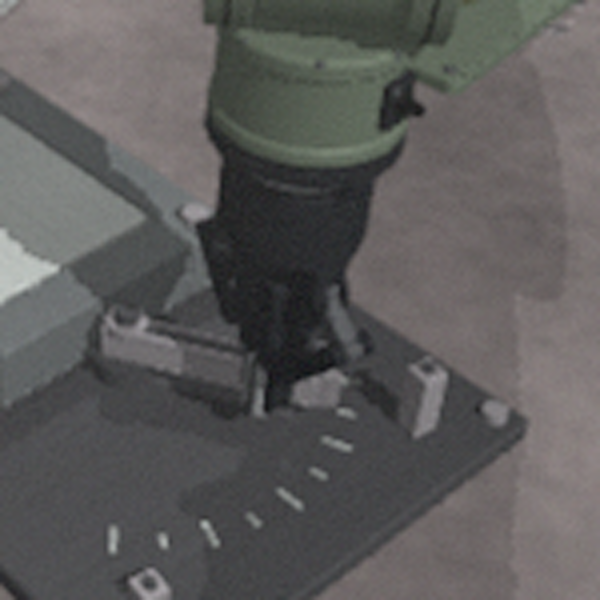

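Call:
step_arm(plan=[{"xyz":[0,0,2],"yaw":0,"fingers":-1},{"xyz":[0,0,4],"yaw":0,"fingers":-1},{"xyz":[-4,0,5],"yaw":0,"fingers":-1},{"xyz":[-8,0,5],"yaw":0,"fingers":-1},{"xyz":[-11,0,5],"yaw":0,"fingers":-1}])

```text
time_s: 3.8
eef_pos: [0.5633, 0.2183, 0.1503]
tool_rot: [0.698, 0.113, 0.698, -0.112]
contact_force: [-0.4, 0.9, 0.5]
gripper_width: 0.0003
```

```bash
python3 look.py 7.png
```

```text
[0.5633 0.2183 0.1503] [-0.4109  0.927   0.4608]
```

View pics/7.png

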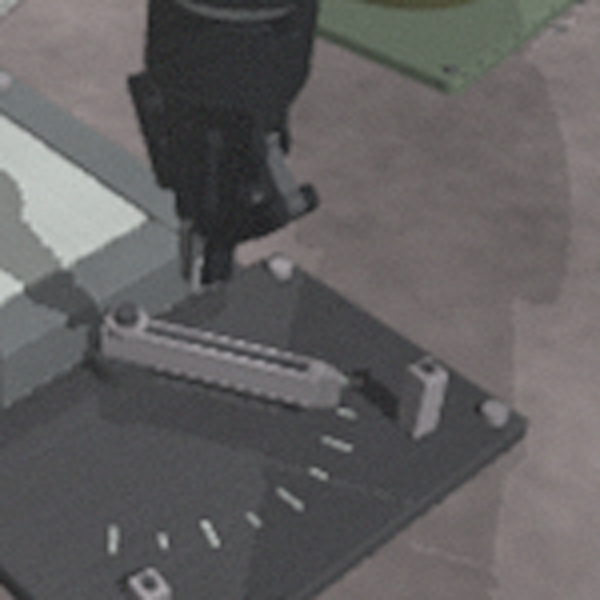

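```bash
cat > ln.py <<'E'
from m import *
s=vision.snapshot('scene')
g=lambda x,y,z: ray(s,310+(x+.5)/4-.5,180+(y+.5)/4-.5,z)[:2]
def off(a,b,m):
    d=(b-a)/np.linalg.norm(b-a); e=m-a
    return 'psi',np.arctan2(-d[0],d[1]),'psi_t',np.arctan2(-e[0],e[1]),'marker ccw offset mm',1000*(d[0]*e[1]-d[1]*e[0])
E
python3 - <<'E'
from ln import *
m=g(428,367,.060)
a=g(150,326,.052);b=g(306,362,.052);t=g(346,372,.050)
pv=g(126,311,.059)
print(a,b,t,pv,m); print(off(a,b,m));print(off(a,t,m));print(off(pv,t,m))
print(off(g(126,320,.052),t,m))
E
```

```text
[0.5237 0.1614] [0.4863 0.2419] [0.4756 0.2613] [0.5296 0.1481] [0.4508 0.2958]
('psi', np.float64(0.4350336879990918), 'psi_t', np.float64(0.4968015872401183), 'marker ccw offset mm', np.float64(9.4369982721108))
('psi', np.float64(0.4487791054207585), 'psi_t', np.float64(0.4968015872401183), 'marker ccw offset mm', np.float64(7.33879744313276))
('psi', np.float64(0.4453600376894323), 'psi_t', np.float64(0.49007272020620013), 'marker ccw offset mm', np.float64(7.481962000720113))
('psi', np.float64(0.4442105784538366), 'psi_t', np.float64(0.48930752968163244), 'marker ccw offset mm', np.float64(7.530073050900185))
```

The lever is at ψ ≈ 0.444 and the marker at ≈ 0.49, so the line is still about 7.5 mm short. I'll push about 4 mm more at this radius.

Run:
```python
from m import *
to([.56,.222,.038],[.535,.228,.038],[.5115,.2338,.038])
```

```text
[0.56, 0.222, 0.038] -> cm [11.4416  0.0633 -0.5596]
[0.535, 0.228, 0.038] -> cm [11.4307 -0.1534 -3.1214]
[0.5115, 0.2338, 0.038] -> cm [11.4205 -0.3419 -5.5345]
```

Call:
step_arm(plan=[{"xyz":[4,0,-0.2],"yaw":0,"fingers":-1},{"xyz":[8,0,-0.4],"yaw":0,"fingers":-1},{"xyz":[11.3,0,-0.6],"yaw":0,"fingers":-1},{"xyz":[11.4,0,-1.2],"yaw":0,"fingers":-1},{"xyz":[11.4,-0.1,-3],"yaw":0,"fingers":-1}])

```text
time_s: 4.32
eef_pos: [0.5364, 0.227, 0.0371]
tool_rot: [0.699, 0.114, 0.697, -0.112]
contact_force: [0.7, -0.6, 0.9]
gripper_width: -0.0001
```

Run:
```python
from m import *
print(RT()[1])
to([.5115,.2338,.038])
```

```text
[0.5364 0.227  0.0371]
[0.5115, 0.2338, 0.038] -> cm [-0.0976 -0.1367 -2.5744]
```

Call:
step_arm(plan=[{"xyz":[-0.1,-0.1,-1],"yaw":0,"fingers":-1},{"xyz":[-0.1,-0.1,-1.8],"yaw":0,"fingers":-1},{"xyz":[-0.1,-0.1,-2.3],"yaw":0,"fingers":-1},{"xyz":[-0.1,-0.1,-2.6],"yaw":0,"fingers":-1},{"xyz":[-0.1,-0.1,-2.6],"yaw":0,"fingers":-1}])

```text
time_s: 4.73
eef_pos: [0.5116, 0.2347, 0.0387]
tool_rot: [0.699, 0.114, 0.697, -0.112]
contact_force: [1.2, 0.4, 0.5]
gripper_width: -0.0001
```

Call:
step_arm(plan=[{"xyz":[0,0,0],"yaw":0,"fingers":-1},{"xyz":[0,0,2],"yaw":0,"fingers":-1},{"xyz":[0,0,4],"yaw":0,"fingers":-1},{"xyz":[-4,0,5],"yaw":0,"fingers":-1},{"xyz":[-8,0,5],"yaw":0,"fingers":-1}])

```text
time_s: 5.15
eef_pos: [0.5596, 0.2166, 0.1184]
tool_rot: [0.698, 0.114, 0.697, -0.114]
contact_force: [0.1, 0.1, 1.3]
gripper_width: 0.0002
```

```bash
python3 look.py 8.png
```

```text
[0.5596 0.2166 0.1184] [0.0983 0.0996 1.288 ]
```

View pics/8.png

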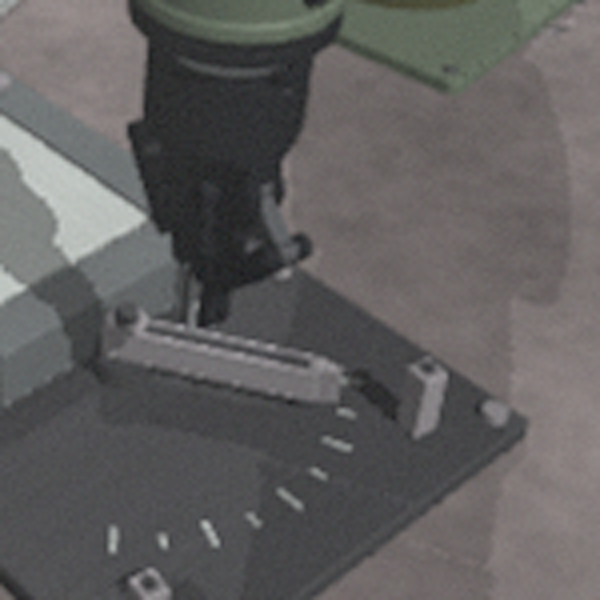

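Run:
```python
from m import *
s=snap('scene')
a=s['frame'][245:295,330:430,::-1]
cv2.imwrite('pics/9.png',cv2.resize(a,None,fx=8,fy=8,interpolation=cv2.INTER_CUBIC))
```

```text
(no output)
```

View pics/9.png

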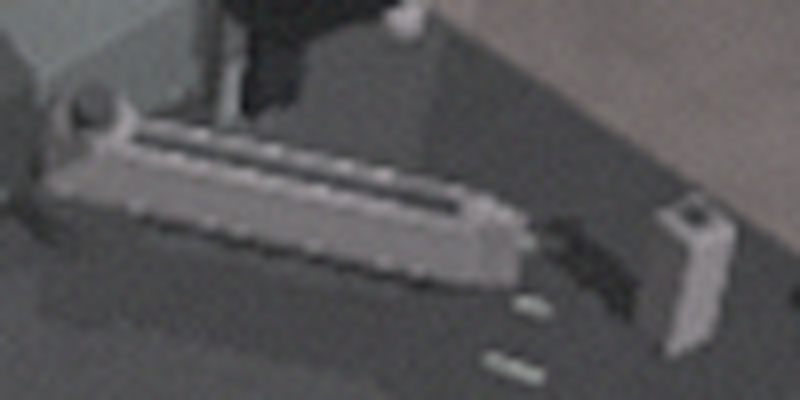

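Run:
```python
from ln import *
g=lambda x,y,z: ray(s,330+(x+.5)/8-.5,245+(y+.5)/8-.5,z)[:2]
m=g(696,213,.060)
print(off(g(140,135,.052),g(462,207,.052),m)); print(off(g(92,105,.059),g(530,226,.052),m)); print(off(g(92,105,.059),g(462,207,.052),m));print(g(92,105,.059),g(530,226,.052),m)
```

```text
('psi', np.float64(0.4453077452052459), 'psi_t', np.float64(0.5074249258066316), 'marker ccw offset mm', np.float64(9.477522336515984))
('psi', np.float64(0.4304080596306375), 'psi_t', np.float64(0.4998132412631443), 'marker ccw offset mm', np.float64(11.592389365676262))
('psi', np.float64(0.44180336795164615), 'psi_t', np.float64(0.4998132412631443), 'marker ccw offset mm', np.float64(9.691435391732922))
[0.5305 0.1487] [0.4785 0.262 ] [0.4504 0.2954]
```

The scene-view groove is too uncertain on its own, so I'll lift away toward the hold-arm side to clear the top view and check there.

Run:
```python
from m import *
to([.56,.2166,.22],[.43,-.14,.22])
```

```text
[0.56, 0.2166, 0.22] -> cm [-9.8562 -0.1371  0.1234]
[0.43, -0.14, 0.22] -> cm [-10.1029 -38.0778  -0.9132]
```

Call:
step_arm(plan=[{"xyz":[-4,0,0],"yaw":0,"fingers":-1},{"xyz":[-8,-0.1,0],"yaw":0,"fingers":-1},{"xyz":[-10,-3.5,0],"yaw":0,"fingers":-1},{"xyz":[-10,-7.5,0],"yaw":0,"fingers":-1},{"xyz":[-10,-11.5,0],"yaw":0,"fingers":-1}])

```text
time_s: 5.72
eef_pos: [0.5222, 0.1082, 0.2211]
tool_rot: [0.701, 0.115, 0.695, -0.111]
contact_force: [1.2, -0.9, -0.7]
gripper_width: 0.0003
```

Call:
step_arm(plan=[{"xyz":[0,-4,0],"yaw":0,"fingers":-1},{"xyz":[0,-8,0],"yaw":0,"fingers":-1},{"xyz":[0,-12,0],"yaw":0,"fingers":-1},{"xyz":[0,-16,-0.5],"yaw":0,"fingers":-1},{"xyz":[0,-20,-0.9],"yaw":0,"fingers":-1}])

```text
time_s: 6.13
eef_pos: [0.4492, -0.0803, 0.2193]
tool_rot: [0.701, 0.115, 0.695, -0.111]
contact_force: [1.5, -0.0, 0.4]
gripper_width: 0.0001
```

Call:
step_arm(plan=[{"xyz":[0,-2,0],"yaw":0,"fingers":-1},{"xyz":[0,-4,0],"yaw":0,"fingers":-1},{"xyz":[0,-5,0],"yaw":0,"fingers":-1},{"xyz":[0,-5,0],"yaw":0,"fingers":-1}])

```text
time_s: 6.47
eef_pos: [0.4328, -0.1295, 0.2186]
tool_rot: [0.7, 0.116, 0.696, -0.112]
contact_force: [-0.1, 0.3, -0.2]
gripper_width: 0.0003
```

Run:
```python
from m import *
print(RT()[1])
s=snap('top','t10.png')
np.save('t10z.npy',s['z_map'])
a=s['frame'][180:255,140:240,::-1]
cv2.imwrite('pics/10.png',cv2.resize(a,None,fx=8,fy=8,interpolation=cv2.INTER_CUBIC))
s=snap('scene','s10.png')
a=s['frame'][245:295,330:430,::-1]
cv2.imwrite('pics/11.png',cv2.resize(a,None,fx=8,fy=8,interpolation=cv2.INTER_CUBIC))
```

```text
[ 0.4328 -0.1295  0.2186]
```

View pics/10.png

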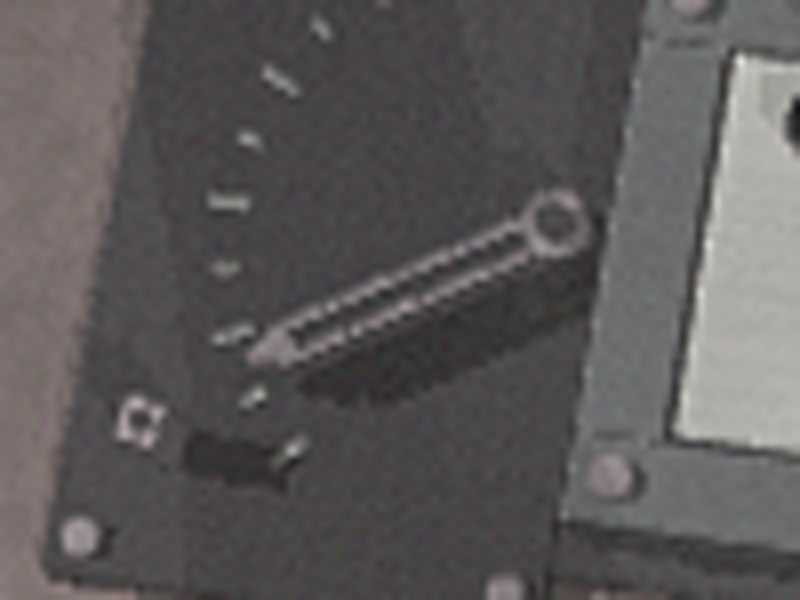

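View pics/11.png

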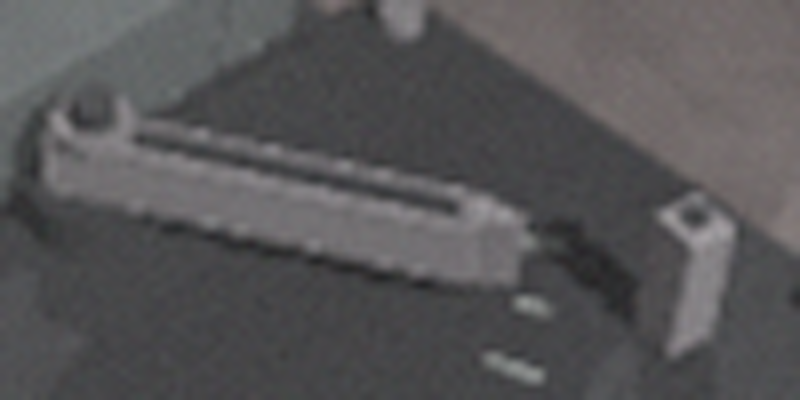

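View pics/s10.png

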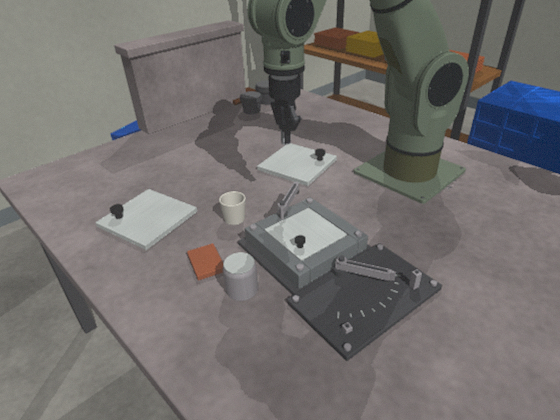

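Run:
```python
from ln import *
s=vision.snapshot('top')
g=lambda x,y,z: ray(s,140+(x+.5)/8-.5,180+(y+.5)/8-.5,z)[:2]
m=g(141,420,.060)
for zp in(.055,.06): print(off(g(556,222,zp),g(252,355,.052),m))
print(off(g(530,239,.052),g(292,337,.052),m));print(off(g(530,239,.052),g(252,355,.052),m),m,g(556,222,.058))
# automatic: light lever pixels
f=s['frame'][180:255,140:240].astype(int).sum(2)
P=cloud(s)[180:255,140:240]; z=P[...,2]
M=((z>.035)&(z<.068)); M=cv2.morphologyEx(M.astype(np.uint8),cv2.MORPH_OPEN,np.ones((3,3)))
n,l,st,c=cv2.connectedComponentsWithStats(M); print(st,c)
for i in range(1,n):
    v,u=np.where(l==i)
    if 60<len(u)<700:
        X=np.array([ray(s,140+a,180+b,.052)[:2] for a,b in zip(u,v)]); cc=X.mean(0); w=np.linalg.svd(X-cc)[2][0]; w*=np.sign(w[1]); print(i,cc,off(cc,cc+w,m),len(u))
```

```text
('psi', np.float64(0.4413273336402194), 'psi_t', np.float64(0.49077510937211466), 'marker ccw offset mm', np.float64(8.264401254001076))
('psi', np.float64(0.4298258590319083), 'psi_t', np.float64(0.4823988550510124), 'marker ccw offset mm', np.float64(8.784604661301605))
('psi', np.float64(0.4253418216605794), 'psi_t', np.float64(0.4865252723511265), 'marker ccw offset mm', np.float64(9.528123685510065))
('psi', np.float64(0.43024250062455033), 'psi_t', np.float64(0.4865252723511265), 'marker ccw offset mm', np.float64(8.765780133066107)) [0.4514 0.2925] [0.5294 0.1447]
[[   0    0  100   75 5504]
 [  70    0   30   70 1671]
 [  32   24   42   23  285]
 [  15   50    7    7   40]] [[38.1513 37.1639]
 [87.0042 36.3537]
 [53.2351 35.3509]
 [17.725  53.2   ]]
2 [0.5055 0.1911] ('psi', np.float64(0.4594125743139034), 'psi_t', np.float64(0.49016009049885256), 'marker ccw offset mm', np.float64(3.535414229235992)) 285
```

Both views agree that the lever is about 9 mm short (ψ ≈ 0.435, target ≈ 0.487). I'll go back and push about 4.5 mm further than last time.

Run:
```python
from m import *
to([.56,.222,.2186],[.56,.222,.038])
```

```text
[0.56, 0.222, 0.2186] -> cm [ 0.2861 37.0578  1.0214]
[0.56, 0.222, 0.038] -> cm [18.3453 36.9304  0.9105]
```

Call:
step_arm(plan=[{"xyz":[0,4,0.1],"yaw":0,"fingers":-1},{"xyz":[0,8,0.2],"yaw":0,"fingers":-1},{"xyz":[0,12,0.4],"yaw":0,"fingers":-1},{"xyz":[0,16,0.6],"yaw":0,"fingers":-1},{"xyz":[0,20,0.8],"yaw":0,"fingers":-1}])

```text
time_s: 7.08
eef_pos: [0.5045, 0.064, 0.2203]
tool_rot: [0.701, 0.114, 0.696, -0.11]
contact_force: [0.3, -0.9, -0.6]
gripper_width: -0.0001
```

Call:
step_arm(plan=[{"xyz":[0,4,0.2],"yaw":0,"fingers":-1},{"xyz":[0,8,0.3],"yaw":0,"fingers":-1},{"xyz":[0,12,0.4],"yaw":0,"fingers":-1},{"xyz":[0,16,0.5],"yaw":0,"fingers":-1},{"xyz":[0,17.5,0.5],"yaw":0,"fingers":-1}])

```text
time_s: 7.5
eef_pos: [0.5633, 0.2359, 0.221]
tool_rot: [0.701, 0.113, 0.696, -0.107]
contact_force: [-1.2, 0.7, 0.1]
gripper_width: -0.0002
```

Run:
```python
from m import *
print(RT()[1])
to([.565,.222,.038])
```

```text
[0.5633 0.2359 0.221 ]
[0.565, 0.222, 0.038] -> cm [18.2874 -1.4438  0.4993]
```

Call:
step_arm(plan=[{"xyz":[4,-1,0.5],"yaw":0,"fingers":-1},{"xyz":[8,-1.4,0.5],"yaw":0,"fingers":-1},{"xyz":[12,-1.4,0.5],"yaw":0,"fingers":-1},{"xyz":[16,-1.4,0.5],"yaw":0,"fingers":-1},{"xyz":[18.3,-1.4,0.5],"yaw":0,"fingers":-1}])

```text
time_s: 7.92
eef_pos: [0.5631, 0.2232, 0.0338]
tool_rot: [0.7, 0.112, 0.698, -0.107]
contact_force: [-0.3, -0.2, 0.2]
gripper_width: -0.0
```

Run:
```python
from m import *
print(RT()[1])
to([.54,.229,.038],[.5112,.234,.038],[.5075,.2327,.038])
```

```text
[0.5631 0.2232 0.0338]
[0.54, 0.229, 0.038] -> cm [-0.423  -0.1511 -2.3785]
[0.5112, 0.234, 0.038] -> cm [-0.43   -0.5537 -5.2737]
[0.5075, 0.2327, 0.038] -> cm [-0.4322 -0.7904 -5.5864]
```

Call:
step_arm(plan=[{"xyz":[-0.4,-0.1,-2.4],"yaw":0,"fingers":-1},{"xyz":[-0.4,-0.5,-4.2],"yaw":0,"fingers":-1},{"xyz":[-0.4,-0.6,-5.2],"yaw":0,"fingers":-1},{"xyz":[-0.4,-0.8,-5.6],"yaw":0,"fingers":-1},{"xyz":[-0.4,-0.8,-5.6],"yaw":0,"fingers":-1}])

```text
time_s: 8.33
eef_pos: [0.5066, 0.2337, 0.0377]
tool_rot: [0.7, 0.111, 0.698, -0.106]
contact_force: [0.2, 0.3, 0.1]
gripper_width: -0.0001
```

Call:
step_arm(plan=[{"xyz":[0,0,0],"yaw":0,"fingers":-1},{"xyz":[0,0,2],"yaw":0,"fingers":-1},{"xyz":[0,0,4],"yaw":0,"fingers":-1},{"xyz":[-4,0,5],"yaw":0,"fingers":-1},{"xyz":[-8,0,5],"yaw":0,"fingers":-1}])

```text
time_s: 8.75
eef_pos: [0.5553, 0.2161, 0.1173]
tool_rot: [0.699, 0.111, 0.698, -0.108]
contact_force: [0.7, 0.6, 0.7]
gripper_width: -0.0001
```

Run:
```python
from m import *
print(RT()[1])
s=snap('scene')
a=s['frame'][245:295,330:430,::-1]
cv2.imwrite('pics/12.png',cv2.resize(a,None,fx=8,fy=8,interpolation=cv2.INTER_CUBIC))
to([.56,.2166,.22],[.43,-.14,.22])
```

```text
[0.5553 0.2161 0.1173]
[0.56, 0.2166, 0.22] -> cm [-9.4231  0.0725  0.3583]
[0.43, -0.14, 0.22] -> cm [ -9.895  -37.851   -1.1317]
```

View pics/12.png

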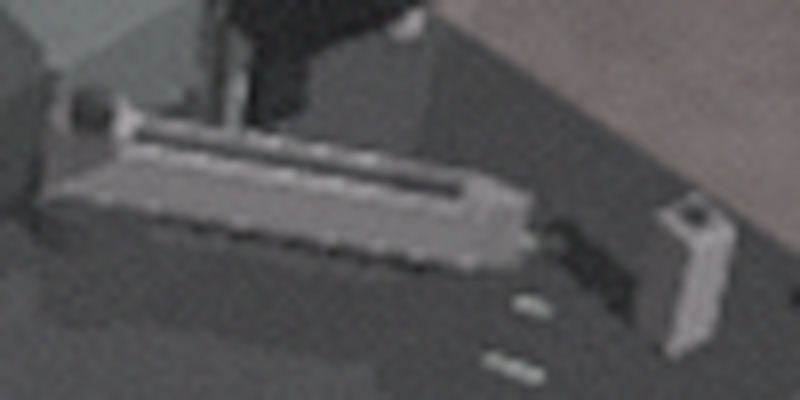

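In the scene view the lever's tip has moved up to about (530,205), nearer the marker line. I'll move off and confirm in the top view.

Call:
step_arm(plan=[{"xyz":[-4,0,0],"yaw":0,"fingers":-1},{"xyz":[-8,0,0],"yaw":0,"fingers":-1},{"xyz":[-10,-3.5,0],"yaw":0,"fingers":-1},{"xyz":[-10,-7.5,0],"yaw":0,"fingers":-1},{"xyz":[-10,-11.5,0],"yaw":0,"fingers":-1}])

```text
time_s: 9.22
eef_pos: [0.5213, 0.1064, 0.2257]
tool_rot: [0.703, 0.113, 0.695, -0.105]
contact_force: [2.3, -1.2, -1.5]
gripper_width: 0.0001
```

Call:
step_arm(plan=[{"xyz":[0,-4,0],"yaw":0,"fingers":-1},{"xyz":[0,-8,0],"yaw":0,"fingers":-1},{"xyz":[0,-12,0],"yaw":0,"fingers":-1},{"xyz":[0,-16,-0.5],"yaw":0,"fingers":-1},{"xyz":[0,-20,-0.9],"yaw":0,"fingers":-1}])

```text
time_s: 9.63
eef_pos: [0.4512, -0.0832, 0.2231]
tool_rot: [0.703, 0.113, 0.694, -0.105]
contact_force: [1.1, -0.6, -1.3]
gripper_width: 0.0005
```

Call:
step_arm(plan=[{"xyz":[0,-2,0],"yaw":0,"fingers":-1},{"xyz":[0,-4,0],"yaw":0,"fingers":-1},{"xyz":[0,-6,0],"yaw":0,"fingers":-1},{"xyz":[0,-6,0],"yaw":0,"fingers":-1}])

```text
time_s: 9.97
eef_pos: [0.432, -0.144, 0.2224]
tool_rot: [0.703, 0.114, 0.694, -0.107]
contact_force: [-0.2, -0.6, 0.4]
gripper_width: 0.0001
```

Run:
```python
from m import *
print(RT()[1])
s=snap('top','t13.png')
a=s['frame'][180:255,140:240,::-1]
cv2.imwrite('pics/13.png',cv2.resize(a,None,fx=8,fy=8,interpolation=cv2.INTER_CUBIC))
s=snap('scene','s13.png')
a=s['frame'][245:295,330:430,::-1]
cv2.imwrite('pics/14.png',cv2.resize(a,None,fx=8,fy=8,interpolation=cv2.INTER_CUBIC))
```

```text
[ 0.432  -0.144   0.2224]
```

View pics/13.png

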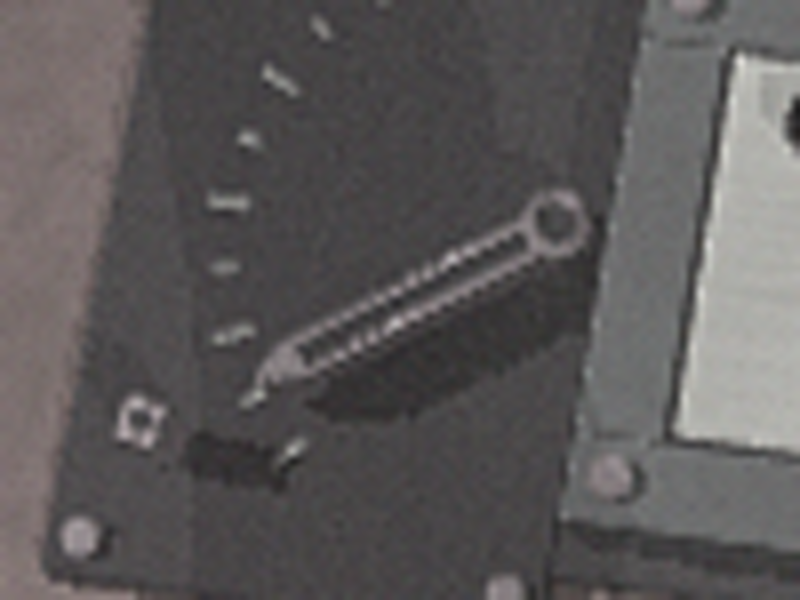

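View pics/14.png

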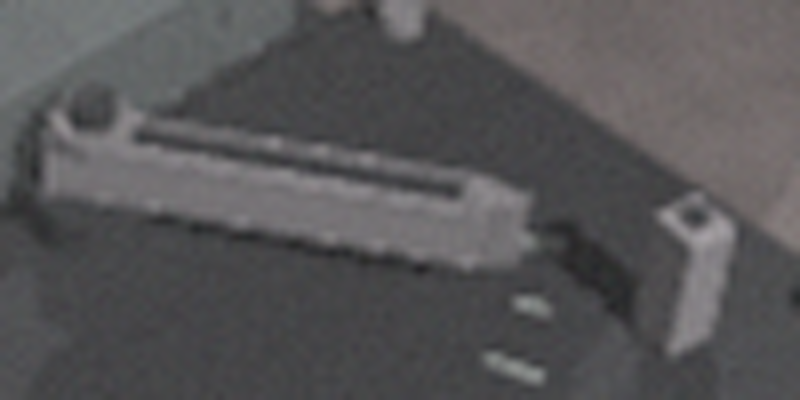

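View pics/t13.png

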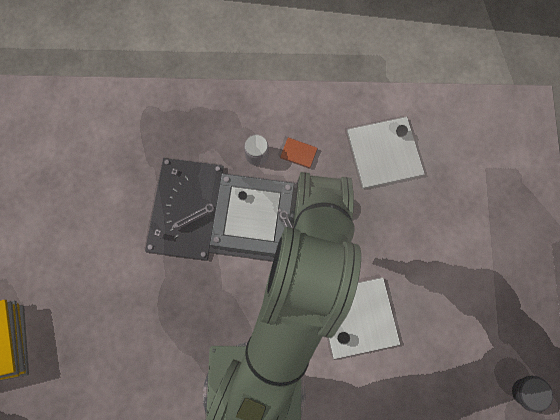

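Run:
```python
from ln import *
g=lambda x,y,z: ray(s,330+(x+.5)/8-.5,245+(y+.5)/8-.5,z)[:2]
m=g(696,213,.060)
print(off(g(140,133,.052),g(462,189,.052),m),off(g(92,105,.059),g(532,203,.052),m),off(g(92,105,.059),g(462,189,.052),m))
s=vision.snapshot('top')
g=lambda x,y,z: ray(s,140+(x+.5)/8-.5,180+(y+.5)/8-.5,z)[:2]
m=g(141,420,.060)
for zp in(.055,.06): print(off(g(556,222,zp),g(262,374,.052),m))
print(off(g(530,239,.052),g(303,357,.052),m));print(off(g(530,239,.052),g(262,376,.052),m),off(g(556,222,.058),g(303,357,.052),m))
to([.43,-.14,.15])
```

```text
('psi', np.float64(0.5153084543719122), 'psi_t', np.float64(0.5020427621217971), 'marker ccw offset mm', np.float64(-2.0271776753691824)) ('psi', np.float64(0.5048783578504059), 'psi_t', np.float64(0.4998132412631443), 'marker ccw offset mm', np.float64(-0.8466762581702536)) ('psi', np.float64(0.5099440714445312), 'psi_t', np.float64(0.4998132412631443), 'marker ccw offset mm', np.float64(-1.693430584519734))
('psi', np.float64(0.508832749275093), 'psi_t', np.float64(0.49077510937211466), 'marker ccw offset mm', np.float64(-3.0191105457089695))
('psi', np.float64(0.49728928464671496), 'psi_t', np.float64(0.4823988550510124), 'marker ccw offset mm', np.float64(-2.4891481754397287))
('psi', np.float64(0.5179779176576725), 'psi_t', np.float64(0.4865252723511265), 'marker ccw offset mm', np.float64(-4.90038249202121))
('psi', np.float64(0.5108669775022215), 'psi_t', np.float64(0.4865252723511265), 'marker ccw offset mm', np.float64(-3.7927351706211754)) ('psi', np.float64(0.5133495409210768), 'psi_t', np.float64(0.48574973192247917), 'marker ccw offset mm', np.float64(-4.613597234291681))
[0.43, -0.14, 0.15] -> cm [ 7.2316 -0.2308 -0.3846]
```

The offset is now about −1 to −5 mm in both views, within ±8. One more independent check with a brightness-contour fit of the lever.

Run:
```python
from ln import *
for n,zr in(('top',(180,255,140,240)),('scene',(245,295,330,430))):
    s=vision.snapshot(n); y0,y1,x0,x1=zr
    f=cv2.GaussianBlur(cv2.resize(s['frame'][y0:y1,x0:x1],None,fx=8,fy=8,interpolation=cv2.INTER_CUBIC),(0,0),3).astype(int)
    M=((f[...,0]>88)&(f[...,0]>=f[...,1]+2)).astype(np.uint8)
    M=cv2.morphologyEx(M,cv2.MORPH_CLOSE,np.ones((25,25)))
    cv2.imwrite('pics/m_%s.png'%n,M*255)
    n_,l,st,c=cv2.connectedComponentsWithStats(M)
    g=lambda x,y,z: ray(s,x0+(x+.5)/8-.5,y0+(y+.5)/8-.5,z)[:2]
    for i in range(1,n_):
        if st[i,4]>800: print(n,i,st[i],c[i])
        if n=='top' and st[i,0]>0 and 8000<st[i,4]<40000:
            v,u=np.where(l==i); k=(u<520)&(u>290); 
            # median centre per column
            C=np.array([g(x,(v[u==x].min()+v[u==x].max())/2,.052) for x in range(310,515,3)])
            vx,vy,px,py=cv2.fitLine(C.astype(np.float32),cv2.DIST_HUBER,0,.001,.001).ravel(); w=np.array([vx,vy])*np.sign(vy);p=np.array([px,py])
            j=int(np.argmin(np.linalg.norm(c-np.array([141,420]),axis=1))); m=g(*c[j],.06); print(c[j],m)
            a=p+w*((g(556,222,.058)-p)@w); print('fit',off(a,a+w,m),a,g(556,222,.058))
```

```text
top 1 [    0     0   150   600 60915] [ 54.1093 260.8764]
top 3 [ 662    0   48   47 1389] [683.8171  17.3362]
top 6 [  213    22   587   436 46375] [592.3564 264.5837]
top 20 [ 112  392   57   60 2441] [139.7276 421.1434]
top 22 [ 560  410   74  113 3636] [599.8402 474.5553]
top 24 [ 757  440   43   90 2113] [785.0336 479.3611]
top 30 [484 572  40  28 938] [503.935  587.3817]
scene 1 [  312     0   488   357 59881] [665.4116 107.4144]
scene 2 [   42    99   489   172 43599] [288.8158 187.9261]
```

View pics/m_top.png

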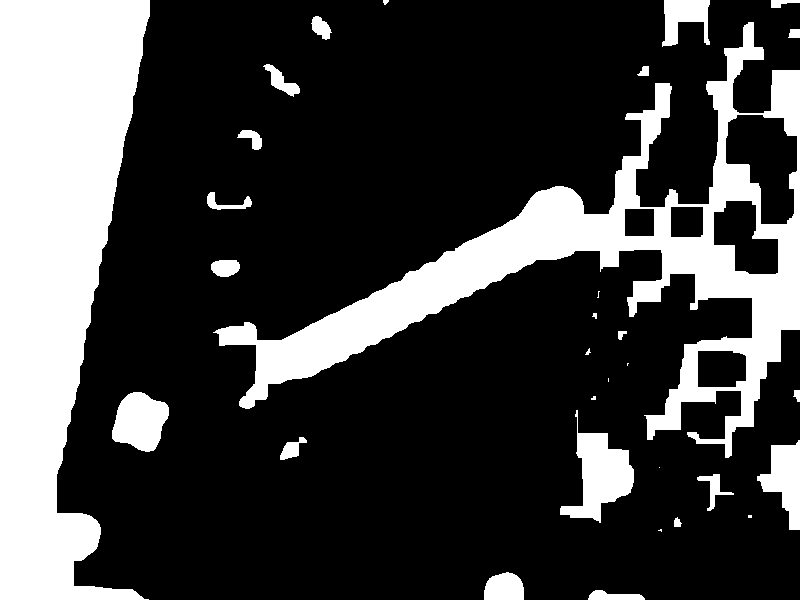

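The lever shows cleanly between columns 320 and 510, so I'll fit there.

Run:
```python
from ln import *
M=cv2.imread('pics/m_top.png',0)>0
s=vision.snapshot('top'); g=lambda x,y,z: ray(s,140+(x+.5)/8-.5,180+(y+.5)/8-.5,z)[:2]
C=[];ww=[]
for x in range(325,505,3):
    y=np.where(M[200:400,x])[0]+200; C.append(g(x,(y.min()+y.max())/2,.052)); ww.append(np.ptp(y))
C=np.array(C,np.float32); print(np.percentile(ww,[5,50,95]))
vx,vy,px,py=cv2.fitLine(C,cv2.DIST_HUBER,0,.001,.001).ravel(); w=np.array([vx,vy])*np.sign(vy);p=np.array([px,py])
for m in (g(139.7,421.1,.06),g(141,420,.06)): print(off(p,p+w,m))
print('line offset of pivot',off(p,p+w,g(556,222,.058))[-1])
```

```text
[49.  51.5 54. ]
('psi', np.float32(0.5222298), 'psi_t', np.float64(0.48110585199319855), 'marker ccw offset mm', np.float64(-4.331937780182795))
('psi', np.float32(0.5222298), 'psi_t', np.float64(0.47953190587223365), 'marker ccw offset mm', np.float64(-4.472500609811927))
line offset of pivot 1.6249385411918338
```

All fits say the line passes within about 1–5 mm of the marker centre, inside the 8 mm limit, and the hold arm is still open. On to the hold-down arm: I'll re-measure it and plan the arc.

```bash
cat > arc.py <<'E'
from m import *
HP=np.array([.5038,-.075]); H=(.0145,.011); Z=.072
def wp(psi,gap=0,rho=.075): return [*pusher(HP,psi,rho,gap,1,H).round(4),Z]
E
python3 - <<'E'
from arc import *
print(RT()[1]); a=wp(1.99,.035); print(a); to([a[0],a[1],.2],a)
for ps in (2,1.5,1,.5,0,-.113): print(ps,wp(ps))
s=snap('scene')
for z in(.07,): print(proj(s,a))
cv2.imwrite('pics/15.png',cv2.resize(s['frame'][100:250,200:400,::-1],None,fx=4,fy=4,interpolation=cv2.INTER_CUBIC))
E
```

```text
[ 0.4331 -0.1398  0.2223]
[np.float64(0.4602), np.float64(-0.1614), 0.072]
[np.float64(0.4602), np.float64(-0.1614), 0.2] -> cm [ 2.2498 -1.2598  3.2141]
[np.float64(0.4602), np.float64(-0.1614), 0.072] -> cm [15.048  -1.4332  3.0847]
2 [np.float64(0.4465), np.float64(-0.13), 0.072]
1.5 [np.float64(0.4272), np.float64(-0.0943), 0.072]
1 [np.float64(0.4273), np.float64(-0.0554), 0.072]
0.5 [np.float64(0.445), np.float64(-0.0217), 0.072]
0 [np.float64(0.4809), np.float64(0.0), 0.072]
-0.113 [np.float64(0.4908), np.float64(0.002), 0.072]
[271.374  189.3948]
```

View pics/15.png

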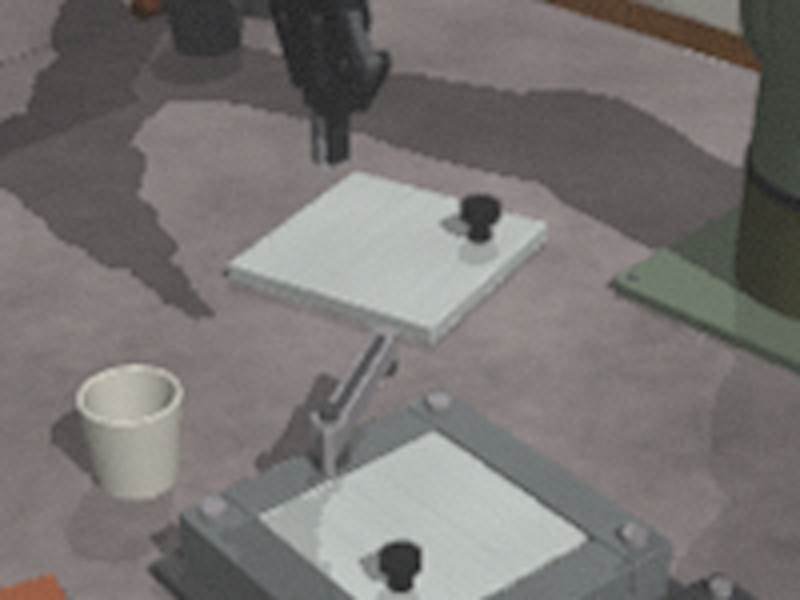

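Call:
step_arm(plan=[{"xyz":[1,-1.3,3.2],"yaw":0,"fingers":-1},{"xyz":[4,-1.4,3.2],"yaw":0,"fingers":-1},{"xyz":[8,-1.4,3.1],"yaw":0,"fingers":-1},{"xyz":[12,-1.4,3.1],"yaw":0,"fingers":-1},{"xyz":[15,-1.4,3.1],"yaw":0,"fingers":-1}])

```text
time_s: 10.88
eef_pos: [0.4598, -0.1608, 0.07]
tool_rot: [0.703, 0.113, 0.695, -0.104]
contact_force: [0.1, 0.3, -0.8]
gripper_width: 0.0001
```

Run:
```python
from arc import *
print(RT()[1])
to(*[wp(p) for p in (1.99,1.8,1.6,1.4,1.2)])
s=snap('scene')
cv2.imwrite('pics/16.png',cv2.resize(s['frame'][100:250,200:400,::-1],None,fx=4,fy=4,interpolation=cv2.INTER_CUBIC))
```

```text
[ 0.4598 -0.1608  0.07  ]
[np.float64(0.4459), np.float64(-0.1294), 0.072] -> cm [-0.1846  2.5751 -2.2797]
[np.float64(0.4367), np.float64(-0.1174), 0.072] -> cm [-0.1838  3.4388 -3.5208]
[np.float64(0.4296), np.float64(-0.1025), 0.072] -> cm [-0.1773  4.6426 -4.65  ]
[np.float64(0.4258), np.float64(-0.0858), 0.072] -> cm [-0.1648  6.1181 -5.5195]
[np.float64(0.4255), np.float64(-0.0694), 0.072] -> cm [-0.1481  7.6713 -6.0464]
```

View pics/16.png

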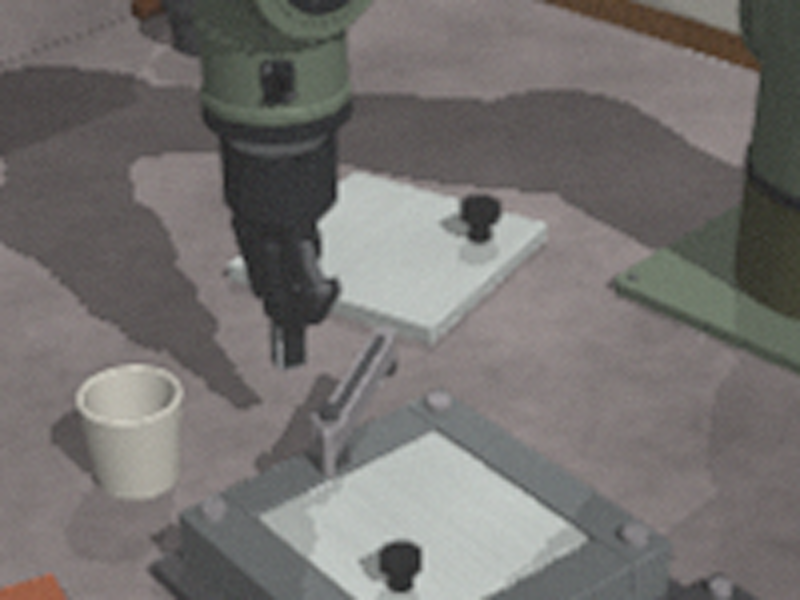

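The fingertip at (288,365) is on the open (−y) side of the hold arm with a clear gap. I'll push along the arc.

Call:
step_arm(plan=[{"xyz":[-0.2,1.3,-1.2],"yaw":0,"fingers":-1},{"xyz":[-0.2,2.5,-2.3],"yaw":0,"fingers":-1},{"xyz":[-0.2,3.4,-3.5],"yaw":0,"fingers":-1},{"xyz":[-0.2,4.6,-4.6],"yaw":0,"fingers":-1},{"xyz":[-0.2,6.1,-5.5],"yaw":0,"fingers":-1}])

```text
time_s: 11.35
eef_pos: [0.4249, -0.0856, 0.0697]
tool_rot: [0.701, 0.113, 0.696, -0.105]
contact_force: [3.5, -4.2, -0.1]
gripper_width: -0.0003
```

Run:
```python
from arc import *
print(RT()[1])
to(*[wp(p) for p in (1.4,1.2,1.,.8,.6,.4,.2)])
s=snap('scene')
cv2.imwrite('pics/17.png',cv2.resize(s['frame'][100:250,200:400,::-1],None,fx=4,fy=4,interpolation=cv2.INTER_CUBIC))
```

```text
[ 0.4249 -0.0856  0.0697]
[np.float64(0.4258), np.float64(-0.0858), 0.072] -> cm [-0.2258  0.0075  0.097 ]
[np.float64(0.4255), np.float64(-0.0694), 0.072] -> cm [-0.208   1.5603 -0.4311]
[np.float64(0.4273), np.float64(-0.0554), 0.072] -> cm [-0.1907  2.9485 -0.6862]
[np.float64(0.432), np.float64(-0.0413), 0.072] -> cm [-0.1706  4.4345 -0.668 ]
[np.float64(0.4398), np.float64(-0.0279), 0.072] -> cm [-0.1482  5.9483 -0.3333]
[np.float64(0.4508), np.float64(-0.016), 0.072] -> cm [-0.1244  7.4166  0.352 ]
[np.float64(0.4647), np.float64(-0.0064), 0.072] -> cm [-0.1004  8.7542  1.3835]
```

View pics/17.png

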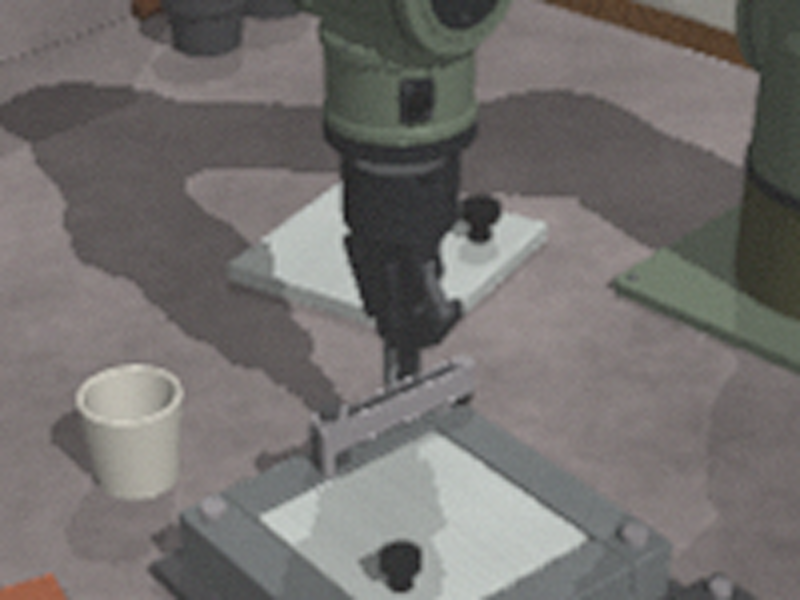

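The arm is following and now points along about −x. I'll raise the tip slightly for the corner bolt and continue.

Call:
step_arm(plan=[{"xyz":[-0.4,0.8,-0.2],"yaw":0,"fingers":-1},{"xyz":[-0.4,1.6,-0.4],"yaw":0,"fingers":-1},{"xyz":[-0.4,2.9,-0.7],"yaw":0,"fingers":-1},{"xyz":[-0.4,4.4,-0.7],"yaw":0,"fingers":-1},{"xyz":[-0.4,5.9,-0.3],"yaw":0,"fingers":-1}])

```text
time_s: 11.82
eef_pos: [0.4391, -0.0247, 0.0751]
tool_rot: [0.701, 0.113, 0.697, -0.103]
contact_force: [-1.2, -4.8, -1.2]
gripper_width: 0.0001
```

Run:
```python
from arc import *
print(RT()[1])
to(*[wp(p) for p in (.6,.4,.2,.1,0,-.06,-.113)])
s=snap('scene')
cv2.imwrite('pics/18.png',cv2.resize(s['frame'][130:280,220:420,::-1],None,fx=4,fy=4,interpolation=cv2.INTER_CUBIC))
```

```text
[ 0.4391 -0.0247  0.0751]
[np.float64(0.4398), np.float64(-0.0279), 0.072] -> cm [ 0.3039 -0.2866  0.1618]
[np.float64(0.4508), np.float64(-0.016), 0.072] -> cm [0.3279 1.1798 0.8512]
[np.float64(0.4647), np.float64(-0.0064), 0.072] -> cm [0.3513 2.5144 1.8865]
[np.float64(0.4726), np.float64(-0.0028), 0.072] -> cm [0.3623 3.0961 2.5309]
[np.float64(0.4809), np.float64(0.0), 0.072] -> cm [0.3725 3.6135 3.2376]
[np.float64(0.4861), np.float64(0.0012), 0.072] -> cm [0.3782 3.8848 3.6971]
[np.float64(0.4908), np.float64(0.002), 0.072] -> cm [0.383 4.103 4.121]
```

View pics/18.png

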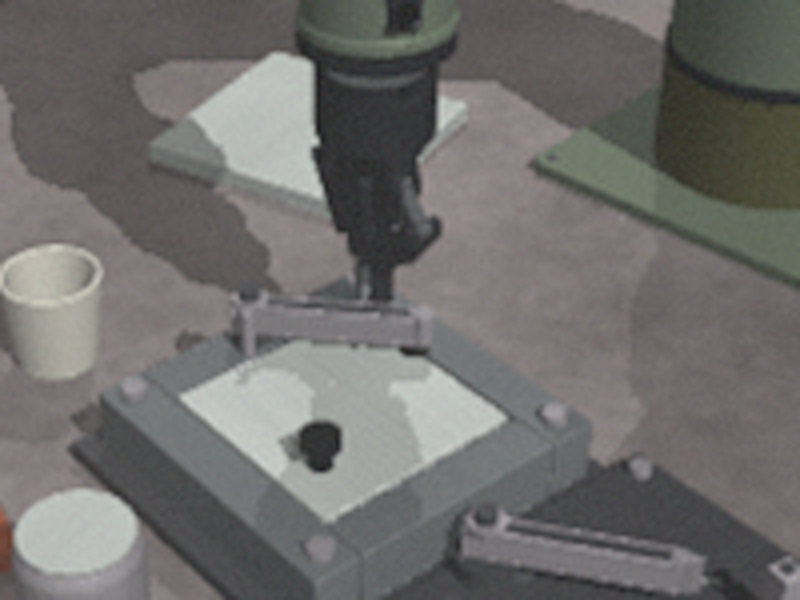

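Call:
step_arm(plan=[{"xyz":[0.2,0.7,0.6],"yaw":0,"fingers":-1},{"xyz":[0.2,1.5,1.1],"yaw":0,"fingers":-1},{"xyz":[0.2,2.5,1.9],"yaw":0,"fingers":-1},{"xyz":[0.2,3.1,2.5],"yaw":0,"fingers":-1},{"xyz":[0.2,3.5,3.0],"yaw":0,"fingers":-1}])

```text
time_s: 12.28
eef_pos: [0.4807, 0.0026, 0.074]
tool_rot: [0.702, 0.113, 0.696, -0.101]
contact_force: [-3.3, -1.8, 0.9]
gripper_width: -0.0
```

Run:
```python
from arc import *
print(RT()[1])
to(*[wp(p) for p in (.1,0,-.06,-.113,-.15)])
s=snap('scene')
cv2.imwrite('pics/19.png',cv2.resize(s['frame'][130:280,220:420,::-1],None,fx=4,fy=4,interpolation=cv2.INTER_CUBIC))
```

```text
[0.4807 0.0026 0.074 ]
[np.float64(0.4726), np.float64(-0.0028), 0.072] -> cm [ 0.1835 -0.7585 -0.609 ]
[np.float64(0.481), np.float64(0.0), 0.072] -> cm [ 0.1957 -0.2403  0.1088]
[np.float64(0.4862), np.float64(0.0012), 0.072] -> cm [0.2025 0.0296 0.5692]
[np.float64(0.4908), np.float64(0.002), 0.072] -> cm [0.2081 0.2434 0.9842]
[np.float64(0.4942), np.float64(0.0023), 0.072] -> cm [0.2119 0.3737 1.2997]
```

View pics/19.png

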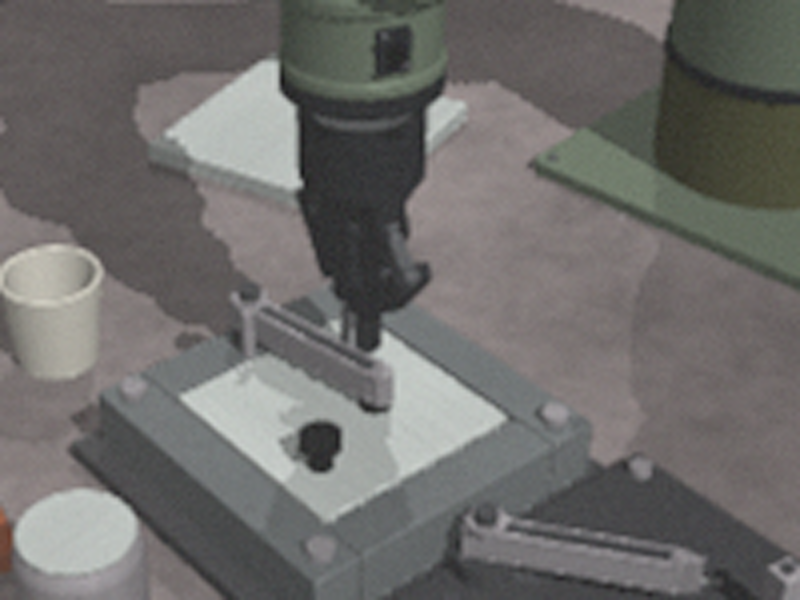

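Call:
step_arm(plan=[{"xyz":[0,0,0.3],"yaw":0,"fingers":-1},{"xyz":[0,0,0.6],"yaw":0,"fingers":-1},{"xyz":[0,0.1,0.8],"yaw":0,"fingers":-1},{"xyz":[0,0.2,1.0],"yaw":0,"fingers":-1},{"xyz":[0,0.2,1.0],"yaw":0,"fingers":-1}])

```text
time_s: 12.75
eef_pos: [0.4921, 0.0015, 0.0741]
tool_rot: [0.702, 0.113, 0.696, -0.101]
contact_force: [-1.6, -0.5, 0.8]
gripper_width: 0.0002
```

Call:
step_arm(plan=[{"xyz":[0,0.05,0.15],"yaw":0,"fingers":-1},{"xyz":[0,0.1,0.3],"yaw":0,"fingers":-1},{"xyz":[0,0.1,0.3],"yaw":0,"fingers":-1}])

```text
time_s: 13.0
eef_pos: [0.4928, 0.0015, 0.0739]
tool_rot: [0.7, 0.112, 0.698, -0.102]
contact_force: [-15.8, 1.3, 8.4]
gripper_width: 0.0003
```

The force rose to 16 N and the tip stopped, so the arm is on its stop. I'll hold briefly, back off and lift.

Call:
step_arm(plan=[{"xyz":[0,0.1,0.1],"yaw":0,"fingers":-1},{"xyz":[0,0.1,0.1],"yaw":0,"fingers":-1},{"xyz":[0,0,-1],"yaw":0,"fingers":-1},{"xyz":[0,0,-3],"yaw":0,"fingers":-1},{"xyz":[-3,0,-4],"yaw":0,"fingers":-1}])

```text
time_s: 13.42
eef_pos: [0.4519, 0.0135, 0.101]
tool_rot: [0.698, 0.112, 0.7, -0.102]
contact_force: [-0.1, 0.4, 1.0]
gripper_width: 0.0001
```

Call:
step_arm(plan=[{"xyz":[-4,0,0],"yaw":0,"fingers":-1},{"xyz":[-8,0,0],"yaw":0,"fingers":-1},{"xyz":[-12,0,0],"yaw":0,"fingers":-1},{"xyz":[-12,-4,0],"yaw":0,"fingers":-1},{"xyz":[-12,-8,0],"yaw":0,"fingers":-1}])

```text
time_s: 13.83
eef_pos: [0.4288, -0.0644, 0.2218]
tool_rot: [0.7, 0.111, 0.698, -0.1]
contact_force: [0.3, -1.8, -1.3]
gripper_width: 0.0001
```

Call:
step_arm(plan=[{"xyz":[0,-4,0],"yaw":0,"fingers":-1},{"xyz":[0,-8,0],"yaw":0,"fingers":-1},{"xyz":[0,-12,0],"yaw":0,"fingers":-1},{"xyz":[0,-13,0],"yaw":0,"fingers":-1},{"xyz":[0,-13,0],"yaw":0,"fingers":-1}])

```text
time_s: 14.25
eef_pos: [0.3895, -0.1916, 0.2199]
tool_rot: [0.7, 0.112, 0.698, -0.102]
contact_force: [0.2, 0.3, -0.1]
gripper_width: 0.0002
```

Run:
```python
from m import *
print(RT()[1],RT()[2]['contact_force'])
s=snap('top','t20.png')
cv2.imwrite('pics/20.png',cv2.resize(s['frame'][130:270,140:350,::-1],None,fx=3.8,fy=3.8,interpolation=cv2.INTER_CUBIC))
a=s['frame'][180:255,140:240,::-1]
cv2.imwrite('pics/22.png',cv2.resize(a,None,fx=8,fy=8,interpolation=cv2.INTER_CUBIC))
s=snap('scene','s20.png')
cv2.imwrite('pics/21.png',cv2.resize(s['frame'][160:310,180:440,::-1],None,fx=3,fy=3,interpolation=cv2.INTER_CUBIC))
```

```text
[ 0.3895 -0.1916  0.2199] [ 0.2489  0.3417 -0.0827]
```

View pics/20.png

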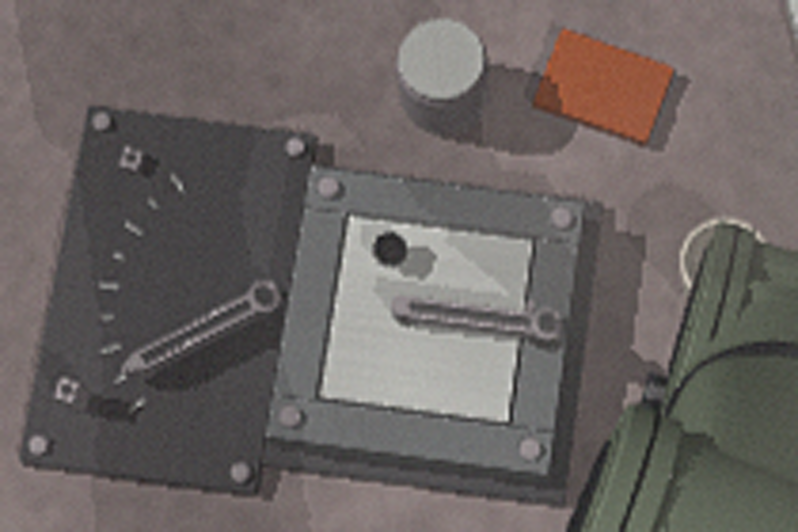

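View pics/21.png

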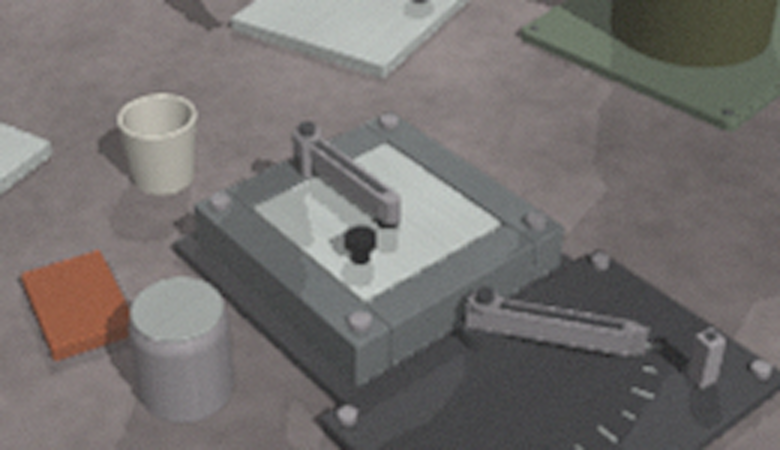

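View pics/22.png

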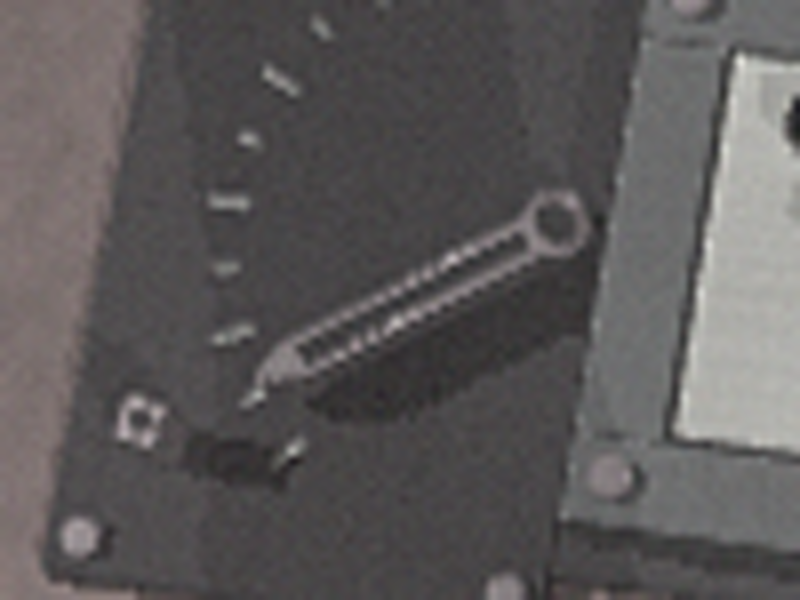

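Run:
```python
from ln import *
s=vision.snapshot('top')
g=lambda x,y,z: ray(s,140+(x+.5)/3.8-.5,130+(y+.5)/3.8-.5,z)[:2]
for a,b in((g(547,323,.093),g(393,307,.087)),(g(525,322,.087),g(405,309,.087))):
    d=b-a; print('hold psi',np.arctan2(-d[0],d[1]),np.linalg.norm(d))
# mould edge yaw from edges: top rim lower/upper edge corners
for p,q in(((312,165),(585,202)),((265,440),(550,475)),((352,214),(533,238)),((320,398),(508,422))):
    d=g(*p,.057)-g(*q,.057); print('edge psi',np.arctan2(-d[0],d[1]))
```

```text
hold psi -0.09941779294681823 0.11841404603209439
hold psi -0.09178189908718684 0.09229206101082821
edge psi -0.12107452662063276
edge psi -0.10470613224507458
edge psi -0.1174884961436053
edge psi -0.11011151726830526
```

The hold arm reads about 0.01–0.02 rad from the mould's y axis, within error of its stop. The tool is clear, so I'm handing in.

Run:
```python
from h import *
print(robot.hand_in())
```

```text
the job is handed in; nothing more can be done
None
```

The depth lever now points at the tall marker block and the hold-down arm is home against its stop pin. I handed the job in at about 14 s of the 61 s allowed. The robot gave no verdict.

- **Depth lever:** I pushed it with the shut fingertips in three pushes. The first two left it 7–9 mm short of the marker. After the third, the lever's line passes beyond the marker's centre by about 1–2 mm in the scene view and 2.5–5 mm in the top view, against an 8 mm limit. The two views differ by about 2–3 mm. I did not trim it further. It looked unchanged in the final pictures.
- **Hold-down arm:** I pushed it round in one sweep until the fingertip stopped moving and the force rose to 16 N. In the top view it reads about 0.01–0.02 rad from the mould's y axis (limit 0.06 rad), with about 0.02 rad of measuring uncertainty.
- **Everything else:** By eye in the final pictures, the cover plate is still seated and the tin, cup and offcut are where they started; I did not measure these. The tool finished at z = 0.22 m, off to the side, with no contact force.

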